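# Lay out the back braces of a mandola in order of length

## Task

Lay the four spruce braces dry on the mandola back, ready for gluing: one on each white pencil line, in order of length from the shortest on the line nearest the narrow neck end to the longest on the line across the wide end. Each brace should lie flat side down along its line, centred on the middle joint; leave the glue bottle and the block plane where they are.

Things in the scene. Friction and masses are not known exactly. Their poses are not given: they have to be found in the camera images.
- brace_1: a light spruce wood bar (the shortest of four), 96 mm long, 12 mm wide, 16 mm high, lying on its flat underside, its ends sloping down to 5 mm over the last 30 mm and its top edges bevelled above 12 mm. Origin: centre of the underside; x along its length (either way round is the same), z up. 10 to 45 g
- brace_2: a light spruce wood bar (the second shortest), 156 mm long, 12 mm wide, 16 mm high, lying on its flat underside, its ends sloping down to 5 mm over the last 30 mm and its top edges bevelled above 12 mm. Origin: centre of the underside; x along its length (either way round is the same), z up. 10 to 45 g
- brace_3: a light spruce wood bar (the second longest), 208 mm long, 12 mm wide, 16 mm high, lying on its flat underside, its ends sloping down to 5 mm over the last 30 mm and its top edges bevelled above 12 mm. Origin: centre of the underside; x along its length (either way round is the same), z up. 10 to 45 g
- brace_4: a light spruce wood bar (the longest of four), 242 mm long, 12 mm wide, 16 mm high, lying on its flat underside, its ends sloping down to 5 mm over the last 30 mm and its top edges bevelled above 12 mm. Origin: centre of the underside; x along its length (either way round is the same), z up. 10 to 45 g
- line_1: white pencil line, 112 mm long, 3 mm wide, on the upper face of the back: the one nearest the narrow neck end. The back: a fixed flat drop-shaped plate of dark wood, 330 x 270 x 4 mm, turned any way on the bench, narrowing to a blunt 60 mm neck end. Origin: middle of the line, on the upper face, 4 mm above the bench; x along the line, y towards the neck end, z up
- line_2: white pencil line, 178 mm long, 3 mm wide, on the upper face of the back: the second from the neck end, about 55 mm from the first. A fine dark joint down the middle of the back crosses it at its centre. Origin: middle of the line, on the upper face, 4 mm above the bench; x along the line, y towards the neck end, z up
- line_3: white pencil line, 235 mm long, 3 mm wide, on the upper face of the back: the third from the neck end, about 60 mm from the second. A fine dark joint down the middle of the back crosses it at its centre. Origin: middle of the line, on the upper face, 4 mm above the bench; x along the line, y towards the neck end, z up
- line_4: white pencil line, 266 mm long, 3 mm wide, on the upper face of the back: the one farthest from the neck end, across the widest part, about 60 mm from the third. A fine dark joint down the middle of the back crosses it at its centre. Origin: middle of the line, on the upper face, 4 mm above the bench; x along the line, y towards the neck end, z up
- glue_bottle: a standing cream-coloured glue bottle with an orange cap, 56 mm across, 150 mm high, loose. Origin: centre of its underside. Not to be moved
- block_plane: a small metal block plane with a brass cap and a wooden knob, 160 mm long, 52 mm wide, about 55 mm high, loose. Origin: centre of its sole, x along its length. Not to be moved
Mind the look-alikes: they are no part of the job. Leave any red look-alike of the brace_1 alone. Leave any orange look-alike of the brace_2 alone.

How it is judged:
By the outcome, as a careful person would: the job done as asked, in the order asked, and still so for the second after the job is handed in, with the robot touching nothing.
It also fails if it takes over 104 s, if anything falls off the work surface, if the arm or the gripper's body presses on something with over 40 N, if the wrist force passes 120 N, or if a joint passes its speed limit or range.

## Robot

A 7-joint arm with a two-finger parallel gripper is mounted at the origin on the work surface. World frame = base frame: x ahead of the robot, y to its left, z up, the work surface at z = 0. Lengths are in m, angles in rad, forces in N, time in s.
With the tool pointing down it reaches from about 0.35 to 0.9 m from the base axis. Payload 8.1 kg.
Tool frame: the origin (TCP) lies on the centre line of the jaws, within the pads' length; the fingertips stand 22 mm ahead of it and the grasp point (between the pads) lies 3 mm ahead of it; z points along the fingers, y is the line along which they close (so a half turn about z gives the same grasp; the last joint's range is limited). The gripper opens to 92 mm and grips with 3 to 60 N. Pads are 19 mm wide; open, the fingers measure 130 mm over their backs; the gripper's body (75 mm by 190 mm) begins 47 mm behind the grasp point.
Start: joints at [1.135, 0.434, 0.025, 1.573, -0.012, 1.134, -0.075], TCP at [0.204, -0.591, 0.249] pointing down, gripper open.
Joint ranges: [-2.62, 2.62], [-0.44, 2.09], [-1.27, 1.32], [0.08, 2.57], [-1.32, 4.46], [0.12, 2], [-2.74, 2.74]. Speed limits (rad/s): [2.22, 2.22, 3.01, 3.01, 3.14, 3.14, 3.14].

## Interface

Orientations are given as a 3x3 rotation matrix whose columns are the frame's x, y, z axes.
In Python, from bench import robot, capture, calibration gives the robot as it stands. The module is installed in compiled form; this text tells all that it offers.
- The arm moves only by the shell command python3 -m inch 'ROWS' [FORCE]. ROWS is a JSON object whose one key "plan" holds a list of rows, each an object with "fingers": the finger opening in cm, from 0 to 9.18; "offset": the shift along the tool's x, y, z in cm, a list of three; "rotation": the turn, a rotation vector about the tool's x, y, z in rad, a list of three. In form: {"plan": [{"fingers": fingers, "offset": [x, y, z], "rotation": [rx, ry, rz]}, ...]}. A call has 1 to 20 rows; each row shifts and turns the commanded pose from where the row before left it, along the tool's axes as they then stand; what a row does not reach is not made up. A row lasts 1/12 s, in which the tool goes at most 41.7 mm and 7.16 degrees, less where a joint would pass 70% of its speed; a pose out of reach is approached as far as the arm can. A call is refused whole if a number of a shift passes 4.17 or a number of a turn 0.125, either way. A call with a gripper value outside its range is refused whole. The fingers move at their own pace and stop on an object; FORCE is the grip in N (left out, the last holds). Time passes only in rows, so rows that do not move let the fingers close. It gives the time, the measured TCP pose, the force, the opening and the grip force at its end, in the units of the state.
- robot.get_state(): the state, without advancing time (a new reading comes with each control period).
- capture(name): name is "side" or "top"; returns the picture (384x512x3 uint8, red, green, blue); there is no depth.
- calibration(name): a dict with "fx", "fy", "cx", "cy" (pixels), "R" (3x3) and "t" (3): a world point X has camera coordinates R X + t. Camera axes: x right, y down, z forward; pixel columns grow to the right and rows downward; lengths in m; the calibration is good to about 2 mm. A picture is of the moment at which its call begins. calibration takes no time and is no camera call.
- robot.hand_in(): hands the job in; it is judged then, once.
The state is a dict: "clock": time; "joint_pos": joint angles; "joint_vel": joint speeds; "effort": joint torques, N m; "tool_pos": TCP position; "orientation": TCP orientation; "contact_force": force on the tool from outside, world axes, zero at the start; "torque": the same for the moment, N m; "width": opening from 0.0 (shut) to 1.0 (fully open); "grip_force": force on a finger pad.
Only numpy, scipy, OpenCV 4.12 (cv2) and the standard library are available. Lean on these libraries where they do the work, as an engineer would, in place of code of your own. Each camera call takes 0.05 s, during which the arm holds its last target. There are 200 camera calls.

## Working session

There is one attempt and no reset: what is moved stays moved. The work goes in short steps, Python scripts to look and compute and a shell command to move; the robot and the scene stay as the last step left them, time stands still between calls to the robot, and variables do not carry over. Pictures are saved under pics/ and viewed, at most 14 in all, crops included, and the job is handed in when it is done.

```bash
mkdir -p pics; python3 - <<'E'
from bench import robot,capture,calibration
import cv2,numpy as np
for n in("top","side"):
    im=capture(n); cv2.imwrite(f"pics/{n}0.png",im[:,:,::-1])
    c=calibration(n); print(n,c['fx'],c['fy'],c['cx'],c['cy'],np.round(c['R'],3).tolist(),np.round(c['t'],3).tolist(),"pos",np.round(-np.array(c['R']).T@np.array(c['t']),3))
s=robot.get_state(); print({k:np.round(v,3).tolist() for k,v in s.items()})
E
```

```text
top 361.92728458099054 361.92728458099054 257.31944836814995 188.28440861489045 [[0.001, -1.0, 0.006], [-0.994, -0.002, -0.106], [0.106, -0.006, -0.994]] [0.122, 0.539, 1.214] pos [0.407 0.13  1.264]
side 395.52913954427703 395.52913954427703 256.9279094748475 184.29660217070042 [[-0.772, -0.636, -0.01], [-0.41, 0.51, -0.756], [0.486, -0.58, -0.654]] [0.483, 0.19, 1.237] pos [-0.15   0.928  0.957]
{'clock': 0.1, 'joint_pos': [1.135, 0.435, 0.025, 1.574, -0.012, 1.134, -0.075], 'joint_vel': [0.001, -0.001, 0.002, -0.004, 0.001, 0.0, 0.001], 'effort': [0.003, -66.913, 0.988, -31.515, -0.061, 0.037, 0.0], 'tool_pos': [0.204, -0.59, 0.248], 'orientation': [[0.945, 0.327, -0.001], [0.327, -0.945, 0.001], [-0.0, -0.001, -1.0]], 'contact_force': [-0.817, 0.225, -0.046], 'torque': [0.032, 0.002, 0.053], 'grip_force': 0.0, 'width': 0.999}
```

View pics/top0.png

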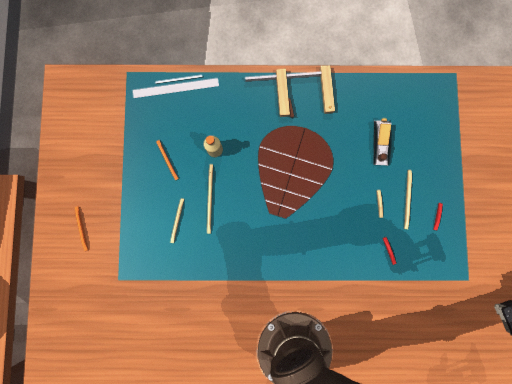

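View pics/side0.png

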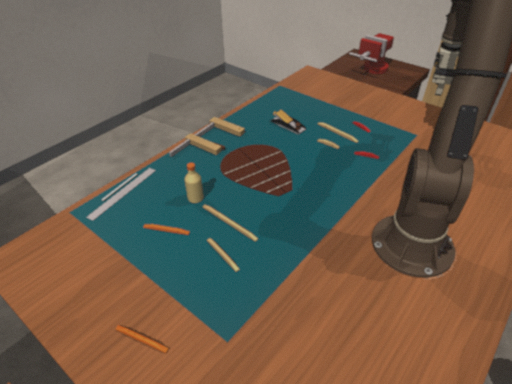

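The top view shows four cream bars: (380,204), (408,199), (177,221) and (210,199). The red look-alikes are at (437,216) and (389,250), and the orange ones at (167,160) and (82,228). The back is around (295,170) with its neck end at about (280,215). The bottle is at (213,146) and the plane at (383,142). Next I'll measure the bars and lines in both views.

```bash
cat > h.py <<'E'
from bench import robot,capture,calibration
import cv2,numpy as np
C={n:{k:np.array(v) for k,v in calibration(n).items()} for n in("top","side")}
def ray(n,p):
    c=C[n]; d=c['R'].T@np.array([(p[0]-c['cx'])/c['fx'],(p[1]-c['cy'])/c['fy'],1]); return -c['R'].T@c['t'],d/np.linalg.norm(d)
def plane(n,p,z):
    o,d=ray(n,p); return o+d*(z-o[2])/d[2]
def proj(n,X):
    c=C[n]; q=c['R']@np.asarray(X)+c['t']; return np.array([c['fx']*q[0]/q[2]+c['cx'],c['fy']*q[1]/q[2]+c['cy']])
def tri(a,b):
    (o1,d1),(o2,d2)=ray("top",a),ray("side",b)
    s=np.linalg.lstsq(np.c_[d1,-d2],o2-o1,rcond=None)[0]; p,q=o1+s[0]*d1,o2+s[1]*d2
    return (p+q)/2,np.linalg.norm(p-q)
def segs(n,mask,z,amin=15):
    k,lab,st,ce=cv2.connectedComponentsWithStats(mask.astype(np.uint8),connectivity=8); out=[]
    for i in range(1,k):
        if st[i,4]<amin: continue
        v,u=np.nonzero(lab==i); P=np.array([plane(n,(a,b),z)[:2] for a,b in zip(u,v)])
        m=P.mean(0); w=np.linalg.svd(P-m,full_matrices=False)[2][0]; w=w*(1 if w[1]>0 else -1)
        t=(P-m)@w; s=(P-m)@[-w[1],w[0]]
        out.append(dict(px=ce[i],area=st[i,4],c=m,mid=m+w*(t.max()+t.min())/2,dir=w,ang=np.degrees(np.arctan2(w[1],w[0])),L=np.ptp(t),W=np.ptp(s)))
    return out
def hsv(im): return cv2.cvtColor(im,cv2.COLOR_RGB2HSV).astype(int)
def cream(im):
    h=hsv(im); return (h[...,0]>=15)&(h[...,0]<=32)&(h[...,1]>50)&(h[...,1]<190)&(h[...,2]>115)
def white(im):
    h=hsv(im); b=(h[...,0]<12)|(h[...,0]>168); dark=b&(h[...,1]>80)&(h[...,2]<110)
    return (im.min(2)>95)&(h[...,1]<110)
E
cat > m.py <<'E'
from h import *
for n in("top","side"):
    im=cv2.imread(f"pics/{n}0.png")[:,:,::-1].copy()
    for nm,f,z in(("cream",cream,.012),("white",white,.004)):
        for s in segs(n,f(im),z):
            if .04<s['L']<.35 and .15<s['c'][0]<.9 and abs(s['c'][1])<.75: print(n,nm,s['px'].round(1),s['area'],'c',s['c'].round(4),'mid',s['mid'].round(4),'ang',s['ang'].round(1),'L',s['L'].round(3),'W',s['W'].round(3))
E
python3 m.py
python3 -c "
import cv2
a=cv2.imread('pics/top0.png')
x=cv2.resize(a[115:270,250:445],None,fx=4,fy=4,interpolation=cv2.INTER_CUBIC)[:600,:800]
cv2.imwrite('pics/crop0.png',x)"
```

```text
top cream [282.2  91.7] 476 c [0.8892 0.0336] mid [0.89   0.0337] ang 4.9 L 0.17 W 0.045
top cream [384.  133.9] 231 c [ 0.7352 -0.3259] mid [ 0.7351 -0.3258] ang 167.5 L 0.081 W 0.04
top cream [211.9 145.8] 160 c [0.6912 0.2826] mid [0.693 0.28 ] ang 125.4 L 0.056 W 0.056
top cream [168.4 166.4] 34 c [0.6175 0.4335] mid [0.6155 0.4325] ang 27.0 L 0.072 W 0.005
top cream [209.6 198.1] 211 c [0.5068 0.288 ] mid [0.5062 0.288 ] ang 179.1 L 0.233 W 0.012
top cream [407.9 197.9] 243 c [ 0.5083 -0.4011] mid [ 0.5048 -0.4007] ang 173.7 L 0.204 W 0.016
top cream [379.7 203.6] 112 c [ 0.4882 -0.3022] mid [ 0.4886 -0.3022] ang 3.5 L 0.094 W 0.014
top cream [176.7 219.8] 144 c [0.4314 0.3998] mid [0.4297 0.4002] ang 168.1 L 0.152 W 0.012
top cream [147.5 280. ] 58 c [0.2284 0.4935] mid [0.2284 0.4935] ang 90.0 L 0.192 W 0.0
top white [380.6 124.7] 70 c [ 0.7709 -0.318 ] mid [ 0.7641 -0.3128] ang 142.3 L 0.073 W 0.051
top white [209.3 146.7] 97 c [0.6895 0.2926] mid [0.69   0.2934] ang 63.1 L 0.055 W 0.037
top white [381.7 154.1] 163 c [ 0.6644 -0.3182] mid [ 0.6625 -0.3179] ang 171.3 L 0.075 W
[... 1255 characters left out ...]
 mid [0.7315 0.2439] ang 139.4 L 0.178 W 0.053
side cream [230.5 222.2] 290 c [0.5006 0.2914] mid [0.506  0.2913] ang 178.6 L 0.238 W 0.019
side cream [223.1 254.3] 202 c [0.4267 0.4045] mid [0.4299 0.4038] ang 168.0 L 0.155 W 0.016
side white [338.3 130.5] 119 c [ 0.511  -0.4163] mid [ 0.511  -0.4164] ang 173.4 L 0.21 W 0.026
side white [327.6 141.5] 44 c [ 0.5017 -0.3155] mid [ 0.4974 -0.3158] ang 3.7 L 0.093 W 0.022
side white [190.7 178.2] 113 c [0.7749 0.2115] mid [0.7771 0.2104] ang 154.1 L 0.066 W 0.046
side white [233.1 223.1] 188 c [0.4965 0.2837] mid [0.5115 0.2832] ang 178.2 L 0.241 W 0.018
side white [223.5 254.3] 144 c [0.431  0.3994] mid [0.4352 0.3985] ang 168.0 L 0.16 W 0.014
```

View pics/crop0.png

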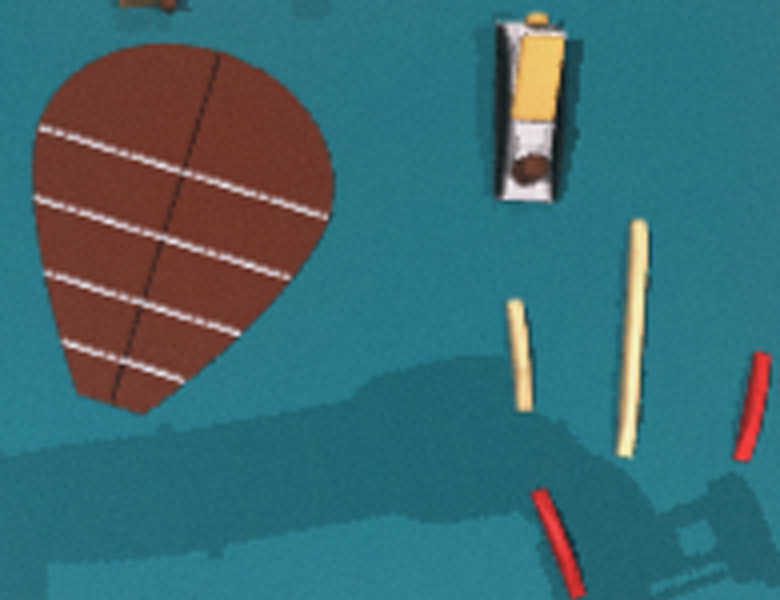

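The crop confirms two plain spruce bars: the short one at crop (520,355), which is brace_1, and the long one at crop (633,338), which is brace_3. The red ones are look-alikes. The neck end is at the bottom left, so line_1 runs through crop (123,362) and line_4 through crop (183,172). Now I'll check heights across the two views.

```bash
cat >> h.py <<'E'
def lines(im,n):
    "lines on the back: bright against the local brown"
    g=im.min(2).astype(np.float32); bg=cv2.medianBlur(im.min(2),11).astype(np.float32)
    h=hsv(im); br=((h[...,0]<12)|(h[...,0]>165))&(h[...,1]>110)&(h[...,2]<150)
    b=cv2.morphologyEx(br.astype(np.uint8),cv2.MORPH_CLOSE,np.ones((9,9)))
    return (g-bg>18)&(b>0)
def goto(x,y,z,yaw):
    s=robot.get_state(); R=np.array(s['orientation']); a=np.degrees(np.arctan2(R[1,0],R[0,0])); d=(yaw-a+90)%180-90
    print('t',round(s['clock'],1),'pos',np.round(s['tool_pos'],4),'yaw',a.round(1),'z',R[:,2].round(3),'F',np.round(s['contact_force'],1),'w',round(s['width']*92,1),'mm grip',round(s['grip_force'],1),'j7',round(s['joint_pos'][6],2),'j4',round(s['joint_pos'][3],2))
    print(' now-axes offset cm',(R.T@(np.array([x,y,z])-s['tool_pos'])*100).round(2),'rz rad',round(-np.radians(d),3))
    q=np.radians(a+d); R2=np.array([[np.cos(q),np.sin(q),0],[np.sin(q),-np.cos(q),0],[0,0,-1]])
    print(' after-turn offset cm',(R2.T@(np.array([x,y,z])-s['tool_pos'])*100).round(2))
E
python3 - <<'E'
from h import *
T=cv2.imread("pics/top0.png")[:,:,::-1].copy();S=cv2.imread("pics/side0.png")[:,:,::-1].copy()
for nm,f,z in(("brace",cream,.012),("line",lambda i:lines(i,0),.004)):
    A=[s for s in segs("top",f(T),z) if s['L']>.09];B=[s for s in segs("side",f(S),z) if s['L']>.07]
    for a in A:
        for b in B:
            if np.hypot(*(a['mid']-b['mid']))<.012:
                e=[]
                for sg in(-1,0,1):
                    pa=proj("top",[*(a['mid']+sg*a['dir']*a['L']*.45),z]);pb=proj("side",[*(b['mid']+sg*b['dir']*b['L']*.45),z]); e.append(tri(pa,pb))
                print(nm,a['px'].round(0),b['px'].round(0),a['mid'].round(4),b['mid'].round(4),'ang',a['ang'].round(1),b['ang'].round(1),'L',a['L'].round(3),b['L'].round(3),'tri z mm',[round(x[0][2]*1000,1) for x in e],'gap',[round(x[1]*1000,1) for x in e],'mid',e[1][0].round(4))
def orange(im):
    h=hsv(im); return (h[...,0]>=5)&(h[...,0]<=13)&(h[...,1]>190)&(h[...,2]>150)
for n,I in(("top",T),("side",S)):
    m=orange(I); k,l,st,ce=cv2.connectedComponentsWithStats(m.astype(np.uint8)); print(n,[(ce[i].round(1).tolist(),st[i,4]) for i in range(1,k) if st[i,4]>8])
E
python3 -c "
from h import *
goto(.489,-.304,.12,3.5)"
```

```text
brace [210. 198.] [230. 222.] [0.5062 0.288 ] [0.506  0.2913] ang 179.1 178.6 L 0.233 0.238 tri z mm [np.float64(11.2), np.float64(9.2), np.float64(7.0)] gap [np.float64(3.3), np.float64(1.9), np.float64(0.3)] mid [0.5071 0.2889 0.0092]
brace [408. 198.] [338. 131.] [ 0.5048 -0.4007] [ 0.5036 -0.3984] ang 173.7 173.4 L 0.204 0.203 tri z mm [np.float64(9.9), np.float64(9.8), np.float64(9.7)] gap [np.float64(0.4), np.float64(0.2), np.float64(0.7)] mid [ 0.505  -0.4016  0.0098]
brace [380. 204.] [328. 143.] [ 0.4886 -0.3022] [ 0.4882 -0.2988] ang 3.5 2.7 L 0.094 0.092 tri z mm [np.float64(9.7), np.float64(9.5), np.float64(9.3)] gap [np.float64(2.8), np.float64(1.5), np.float64(0.3)] mid [ 0.4894 -0.3026  0.0095]
brace [177. 220.] [223. 254.] [0.4297 0.4002] [0.4299 0.4038] ang 168.1 168.0 L 0.152 0.155 tri z mm [np.float64(10.3), np.float64(9.1), np.float64(7.7)] gap [np.float64(3.2), np.float64(2.3), np.float64(1.4)] mid [0.4307 0.4016 0.0091]
line [296. 157.] [252. 162.] [ 0.6517 -0.0121] [ 0.6575 -0.0128] ang 72.4 72.2 L 0.263 0.247 tri z mm [np.float64(3.1), np.float64(7.4), np.floa
[... 396 characters left out ...]
.4 72.3 L 0.167 0.168 tri z mm [np.float64(9.1), np.float64(8.9), np.float64(8.6)] gap [np.float64(1.3), np.float64(1.9), np.float64(2.5)] mid [0.5362 0.0284 0.0089]
line [280. 204.] [279. 186.] [0.4854 0.0444] [0.4896 0.0398] ang 72.6 71.9 L 0.102 0.109 tri z mm [np.float64(11.0), np.float64(9.9), np.float64(8.7)] gap [np.float64(1.8), np.float64(0.8), np.float64(3.4)] mid [0.4853 0.045  0.0099]
top [([80.6, 226.6], np.int32(66))]
side [([139.8, 337.5], np.int32(216))]
t 0.1 pos [ 0.204  -0.5903  0.248 ] yaw 19.1 z [-0.001  0.001 -1.   ] F [-0.8  0.2 -0. ] w 91.9 mm grip 0.0 j7 -0.08 j4 1.57
 now-axes offset cm [ 36.29 -17.74  12.82] rz rad 0.272
 after-turn offset cm [ 30.2  -26.84  12.8 ]
```

```bash
python3 -m inch '{"plan":[{"fingers":5,"offset":[0,0,0],"rotation":[0,0,0.09]},{"fingers":5,"offset":[0,0,0],"rotation":[0,0,0.09]},{"fingers":5,"offset":[0,0,0],"rotation":[0,0,0.09]},{"fingers":5,"offset":[2.5,-2.24,1.07],"rotation":[0,0,0]},{"fingers":5,"offset":[2.5,-2.24,1.07],"rotation":[0,0,0]},{"fingers":5,"offset":[2.5,-2.24,1.07],"rotation":[0,0,0]},{"fingers":5,"offset":[2.5,-2.24,1.07],"rotation":[0,0,0]},{"fingers":5,"offset":[2.5,-2.24,1.07],"rotation":[0,0,0]},{"fingers":5,"offset":[2.5,-2.24,1.07],"rotation":[0,0,0]},{"fingers":5,"offset":[2.5,-2.24,1.07],"rotation":[0,0,0]},{"fingers":5,"offset":[2.5,-2.24,1.07],"rotation":[0,0,0]},{"fingers":5,"offset":[2.5,-2.24,1.07],"rotation":[0,0,0]},{"fingers":5,"offset":[2.5,-2.24,1.07],"rotation":[0,0,0]},{"fingers":5,"offset":[2.5,-2.24,1.07],"rotation":[0,0,0]},{"fingers":5,"offset":[2.5,-2.24,1.07],"rotation":[0,0,0]},{"fingers":5,"offset":[0,0,0],"rotation":[0,0,0]},{"fingers":5,"offset":[0,0,0],"rotation":[0,0,0]}]}'
python3 - <<'E'
from h import *
goto(.489,-.304,.026,3.5)
Q={}
for n in("top","side"):
    im=cv2.imread(f"pics/{n}0.png")[:,:,::-1].copy(); h=hsv(im)
    m=((h[...,0]>80)&(h[...,0]<110)&(h[...,1]>90)).astype(np.uint8)
    k,l,st,_=cv2.connectedComponentsWithStats(m); c=(l==1+st[1:,4].argmax()).astype(np.uint8)
    H=cv2.convexHull(max(cv2.findContours(c,0,1)[0],key=cv2.contourArea)); Q[n]=cv2.approxPolyDP(H,.02*cv2.arcLength(H,True),True)[:,0]
    for p in Q[n]: print(n,p,plane(n,p,0).round(4))
E
```

```text
clock: 1.52
tool_pos: [0.4878, -0.301, 0.1193]
orientation: [[0.998, 0.067, -0.001], [0.067, -0.998, 0.002], [-0.001, -0.002, -1.0]]
contact_force: [-0.2, 0.4, 0.9]
width: 0.544
grip_force: 0.0
t 1.5 pos [ 0.4878 -0.301   0.1193] yaw 3.9 z [-0.001  0.002 -1.   ] F [-0.2  0.4  0.9] w 50.1 mm grip 0.0 j7 -1.05 j4 1.84
 now-axes offset cm [0.11 0.32 9.33] rz rad 0.006
 after-turn offset cm [0.1  0.3  9.33]
top [127  72] [0.9657 0.5957 0.    ]
top [454  73] [ 0.9661 -0.5944  0.    ]
top [467 279] [ 0.2303 -0.5974  0.    ]
top [119 279] [0.23   0.5942 0.    ]
side [414 135] [ 0.2415 -0.5936  0.    ]
side [227 340] [ 0.2355  0.5943 -0.    ]
side [ 71 212] [ 0.9676  0.5933 -0.    ]
side [278  87] [ 0.9649 -0.5823 -0.    ]
```

```bash
python3 -m inch '{"plan":[{"fingers":5,"offset":[0.1,0.2,3],"rotation":[0,0,0]},{"fingers":5,"offset":[0,0,3],"rotation":[0,0,0]},{"fingers":5,"offset":[0,0,2],"rotation":[0,0,0]},{"fingers":5,"offset":[0,0,1.2],"rotation":[0,0,0]},{"fingers":5,"offset":[0,0,0],"rotation":[0,0,0]},{"fingers":5,"offset":[0,0,0],"rotation":[0,0,0]},{"fingers":0.5,"offset":[0,0,0],"rotation":[0,0,0]},{"fingers":0.5,"offset":[0,0,0],"rotation":[0,0,0]},{"fingers":0.5,"offset":[0,0,0],"rotation":[0,0,0]},{"fingers":0.5,"offset":[0,0,0],"rotation":[0,0,0]},{"fingers":0.5,"offset":[0,0,0],"rotation":[0,0,0]},{"fingers":0.5,"offset":[0,0,0],"rotation":[0,0,0]},{"fingers":0.5,"offset":[0,0,0],"rotation":[0,0,0]},{"fingers":0.5,"offset":[0,0,0],"rotation":[0,0,0]}]}' 15
python3 - <<'E'
from h import *
goto(.4848,.0426,.12,72.4)
E
```

```text
clock: 2.68
tool_pos: [0.488, -0.3056, 0.0286]
orientation: [[0.998, 0.063, 0.0], [0.063, -0.998, -0.0], [0.0, 0.0, -1.0]]
contact_force: [-1.1, 0.7, 4.9]
width: 0.13
grip_force: 15.0
t 2.7 pos [ 0.488  -0.3056  0.0286] yaw 3.6 z [ 0. -0. -1.] F [-1.1  0.7  4.9] w 12.0 mm grip 15.0 j7 -1.06 j4 1.9
 now-axes offset cm [  1.87 -34.77  -9.15] rz rad -1.201
 after-turn offset cm [ 33.1  -10.83  -9.14]
```

```bash
python3 -m inch '{"plan":[{"fingers":0.5,"offset":[0,0,-3],"rotation":[0,0,0]},{"fingers":0.5,"offset":[0,0,-3],"rotation":[0,0,-0.12]},{"fingers":0.5,"offset":[0,0,-3.2],"rotation":[0,0,-0.12]},{"fingers":0.5,"offset":[0,0,0],"rotation":[0,0,-0.12]},{"fingers":0.5,"offset":[0,0,0],"rotation":[0,0,-0.12]},{"fingers":0.5,"offset":[0,0,0],"rotation":[0,0,-0.12]},{"fingers":0.5,"offset":[0,0,0],"rotation":[0,0,-0.12]},{"fingers":0.5,"offset":[0,0,0],"rotation":[0,0,-0.12]},{"fingers":0.5,"offset":[0,0,0],"rotation":[0,0,-0.12]},{"fingers":0.5,"offset":[0,0,0],"rotation":[0,0,-0.12]},{"fingers":0.5,"offset":[0,0,0],"rotation":[0,0,-0.12]},{"fingers":0.5,"offset":[3.7,-1.2,0],"rotation":[0,0,0]},{"fingers":0.5,"offset":[3.7,-1.2,0],"rotation":[0,0,0]},{"fingers":0.5,"offset":[3.7,-1.2,0],"rotation":[0,0,0]},{"fingers":0.5,"offset":[3.7,-1.2,0],"rotation":[0,0,0]},{"fingers":0.5,"offset":[3.7,-1.2,0],"rotation":[0,0,0]},{"fingers":0.5,"offset":[3.7,-1.2,0],"rotation":[0,0,0]},{"fingers":0.5,"offset":[3.7,-1.2,0],"rotation":[0,0,0]},{"fingers":0.5,"offset":[3.7,-1.2,0],"rotation":[0,0,0]},{"fingers":0.5,"offset":[3.5,-1.2,0],"rotation":[0,0,0]}]}'
python3 -m inch '{"plan":[{"fingers":0.5,"offset":[0,0,0],"rotation":[0,0,0]},{"fingers":0.5,"offset":[0,0,0],"rotation":[0,0,0]}]}' >/dev/null
python3 - <<'E'
from h import *
goto(.4848,.0426,.0336,72.4)
E
```

```text
clock: 4.35
tool_pos: [0.485, 0.0446, 0.1204]
orientation: [[0.303, 0.953, 0.0], [0.953, -0.303, 0.0], [0.0, 0.0, -1.0]]
contact_force: [0.2, -0.1, -0.1]
width: 0.129
grip_force: 15.0
t 4.5 pos [0.4851 0.0453 0.1204] yaw 72.7 z [ 0.     0.001 -1.   ] F [ 0.1 -1.3 -0. ] w 12.0 mm grip 15.0 j7 -0.73 j4 2.03
 now-axes offset cm [-0.27  0.05  8.68] rz rad 0.004
 after-turn offset cm [-0.26  0.05  8.68]
```

```bash
python3 -m inch '{"plan":[{"fingers":0.5,"offset":[-0.33,0.05,2.5],"rotation":[0,0,0.004]},{"fingers":0.5,"offset":[0,0,2.5],"rotation":[0,0,0]},{"fingers":0.5,"offset":[0,0,2],"rotation":[0,0,0]},{"fingers":0.5,"offset":[0,0,1.2],"rotation":[0,0,0]},{"fingers":0.5,"offset":[0,0,0],"rotation":[0,0,0]},{"fingers":0.5,"offset":[0,0,0],"rotation":[0,0,0]},{"fingers":0.5,"offset":[0,0,0],"rotation":[0,0,0]}]}'
```

```text
clock: 5.1
tool_pos: [0.4852, 0.0385, 0.0389]
orientation: [[0.308, 0.951, 0.001], [0.951, -0.308, -0.0], [-0.0, 0.001, -1.0]]
contact_force: [0.1, 0.8, -0.3]
width: 0.125
grip_force: 15.0
```

```bash
for i in 1 2 3; do python3 -m inch '{"plan":[{"fingers":0.5,"offset":[0,0,0],"rotation":[0,0,0]}]}' | grep -E "tool_pos|contact|width"; done; python3 - <<'E'
from h import *
goto(.4846,.0418,.0336,72.4)
E
```

```text
tool_pos: [0.4855, 0.0389, 0.0393]
contact_force: [0.6, 0.1, -0.1]
width: 0.125
tool_pos: [0.4855, 0.039, 0.0392]
contact_force: [0.1, 0.6, -0.0]
width: 0.128
tool_pos: [0.4853, 0.0392, 0.039]
contact_force: [0.2, 0.4, -0.3]
width: 0.126
t 5.3 pos [0.4853 0.0392 0.039 ] yaw 72.1 z [ 0.001  0.    -1.   ] F [ 0.2  0.4 -0.3] w 11.6 mm grip 15.0 j7 -0.82 j4 2.09
 now-axes offset cm [ 0.23 -0.15  0.54] rz rad -0.005
 after-turn offset cm [ 0.23 -0.14  0.54]
```

```bash
python3 -m inch '{"plan":[{"fingers":0.5,"offset":[0.23,-0.14,0.4],"rotation":[0,0,-0.005]},{"fingers":0.5,"offset":[0,0,0.1],"rotation":[0,0,0]},{"fingers":0.5,"offset":[0,0,0],"rotation":[0,0,0]},{"fingers":0.5,"offset":[0,0,0],"rotation":[0,0,0]},{"fingers":0.5,"offset":[0,0,0],"rotation":[0,0,0]},{"fingers":0.5,"offset":[0,0,0],"rotation":[0,0,0]}]}';for i in 1 2 3; do python3 -m inch '{"plan":[{"fingers":0.5,"offset":[0,0,0.1],"rotation":[0,0,0]},{"fingers":0.5,"offset":[0,0,0],"rotation":[0,0,0]},{"fingers":0.5,"offset":[0,0,0],"rotation":[0,0,0]}]}' | grep -E "tool_pos|contact|clock"; done
```

```text
clock: 5.85
tool_pos: [0.4842, 0.0419, 0.0333]
orientation: [[0.302, 0.953, -0.0], [0.953, -0.302, -0.0], [-0.0, -0.0, -1.0]]
contact_force: [0.4, -0.6, -0.1]
width: 0.128
grip_force: 15.0
clock: 6.1
tool_pos: [0.4843, 0.0419, 0.0325]
contact_force: [-0.5, -0.1, 4.5]
clock: 6.35
tool_pos: [0.4843, 0.0419, 0.032]
contact_force: [-3.3, 0.4, 13.8]
clock: 6.6
tool_pos: [0.4843, 0.042, 0.0312]
contact_force: [-4.0, -0.6, 17.3]
```

```bash
python3 -m inch '{"plan":[{"fingers":0.5,"offset":[0,0,-0.15],"rotation":[0,0,0]},{"fingers":0.5,"offset":[0,0,0],"rotation":[0,0,0]},{"fingers":3,"offset":[0,0,0],"rotation":[0,0,0]},{"fingers":3,"offset":[0,0,0],"rotation":[0,0,0]},{"fingers":3,"offset":[0,0,0],"rotation":[0,0,0]},{"fingers":3,"offset":[0,0,0],"rotation":[0,0,0]},{"fingers":3,"offset":[0,0,-2],"rotation":[0,0,0]},{"fingers":3,"offset":[0,0,-3],"rotation":[0,0,0]},{"fingers":3,"offset":[0,0,-4],"rotation":[0,0,0]},{"fingers":3,"offset":[0,0,0],"rotation":[0,0,0]},{"fingers":3,"offset":[0,0,0],"rotation":[0,0,0]}]}'
python3 - <<'E'
from h import *
goto(.505,-.402,.12,-6.3)
E
```

```text
clock: 7.52
tool_pos: [0.4857, 0.0421, 0.1238]
orientation: [[0.303, 0.953, 0.004], [0.953, -0.303, 0.0], [0.002, 0.004, -1.0]]
contact_force: [0.2, -0.1, -0.1]
width: 0.327
grip_force: 0.0
t 7.5 pos [0.4857 0.0421 0.1238] yaw 72.4 z [ 0.004  0.    -1.   ] F [ 0.2 -0.1 -0.1] w 30.1 mm grip 0.0 j7 -0.73 j4 2.03
 now-axes offset cm [-41.74  15.28   0.37] rz rad 1.373
 after-turn offset cm [ 6.8  43.93  0.38]
```

```bash
python3 -m inch '{"plan":[{"fingers":5,"offset":[-3.48,1.27,0],"rotation":[0,0,0]},{"fingers":5,"offset":[-3.48,1.27,0],"rotation":[0,0,0]},{"fingers":5,"offset":[-3.48,1.27,0],"rotation":[0,0,0]},{"fingers":5,"offset":[-3.48,1.27,0],"rotation":[0,0,0]},{"fingers":5,"offset":[-3.48,1.27,0],"rotation":[0,0,0]},{"fingers":5,"offset":[-3.48,1.27,0],"rotation":[0,0,0]},{"fingers":5,"offset":[-3.48,1.27,0],"rotation":[0,0,0]},{"fingers":5,"offset":[-3.48,1.27,0],"rotation":[0,0,0]},{"fingers":5,"offset":[-3.48,1.27,0],"rotation":[0,0,0]},{"fingers":5,"offset":[-3.48,1.27,0],"rotation":[0,0,0]},{"fingers":5,"offset":[-3.48,1.27,0],"rotation":[0,0,0]},{"fingers":5,"offset":[-3.48,1.27,0],"rotation":[0,0,0]}]}' >/dev/null
python3 -m inch '{"plan":[{"fingers":5,"offset":[0,0,0],"rotation":[0,0,0.12]},{"fingers":5,"offset":[0,0,0],"rotation":[0,0,0.12]},{"fingers":5,"offset":[0,0,0],"rotation":[0,0,0.12]},{"fingers":5,"offset":[0,0,0],"rotation":[0,0,0.12]},{"fingers":5,"offset":[0,0,0],"rotation":[0,0,0.12]},{"fingers":5,"offset":[0,0,0],"rotation":[0,0,0.12]},{"fingers":5,"offset":[0,0,0],"rotation":[0,0,0.12]},{"fingers":5,"offset":[0,0,0],"rotation":[0,0,0.12]},{"fingers":5,"offset":[0,0,0],"rotation":[0,0,0.12]},{"fingers":5,"offset":[0,0,0],"rotation":[0,0,0.12]},{"fingers":5,"offset":[0,0,0],"rotation":[0,0,0.12]},{"fingers":5,"offset":[0,0,0],"rotation":[0,0,0.05]},{"fingers":5,"offset":[0,0,0],"rotation":[0,0,0]},{"fingers":5,"offset":[0,0,0],"rotation":[0,0,0]},{"fingers":5,"offset":[0,0,0],"rotation":[0,0,0]}]}' >/dev/null
python3 - <<'E'
from h import *
goto(.5045,-.402,.0286,-6.3)
im=capture("top"); cv2.imwrite("pics/t1.png",im[:,:,::-1])
for s in segs("top",cream(im),.016):
    if .08<s['L']<.25: print(s['px'].round(1),s['mid'].round(4),s['ang'].round(1),s['L'].round(3))
cv2.imwrite("pics/c1.png",cv2.resize(im[110:260,200:400,::-1],None,fx=4,fy=4,interpolation=cv2.INTER_CUBIC))
E
```

```text
t 9.8 pos [ 0.5028 -0.402   0.121 ] yaw -6.0 z [-0.001  0.    -1.   ] F [ 0.5 -0.2  0.5] w 50.1 mm grip 0.0 j7 -1.06 j4 1.66
 now-axes offset cm [ 0.18 -0.02  9.24] rz rad 0.006
 after-turn offset cm [ 0.17 -0.02  9.24]
[327.   88.3] [ 0.9023 -0.1261] 4.3 0.173
[282.3  91.8] [0.8885 0.0338] 4.6 0.169
[383.9 134. ] [ 0.7341 -0.3243] 167.3 0.08
[167.2 163.9] [0.6256 0.4369] 26.8 0.095
[209.6 197.5] [0.5058 0.2874] 179.1 0.232
[176.8 219.6] [0.4296 0.3992] 168.2 0.152
[279.8 205. ] [0.4828 0.0454] 72.9 0.096
[406.7 216.4] [ 0.4435 -0.3925] 173.0 0.081
[147.5 280. ] [0.229  0.4923] 90.0 0.192
[284.4 342.2] [0.027  0.0319] 124.7 0.087
```

View pics/c1.png

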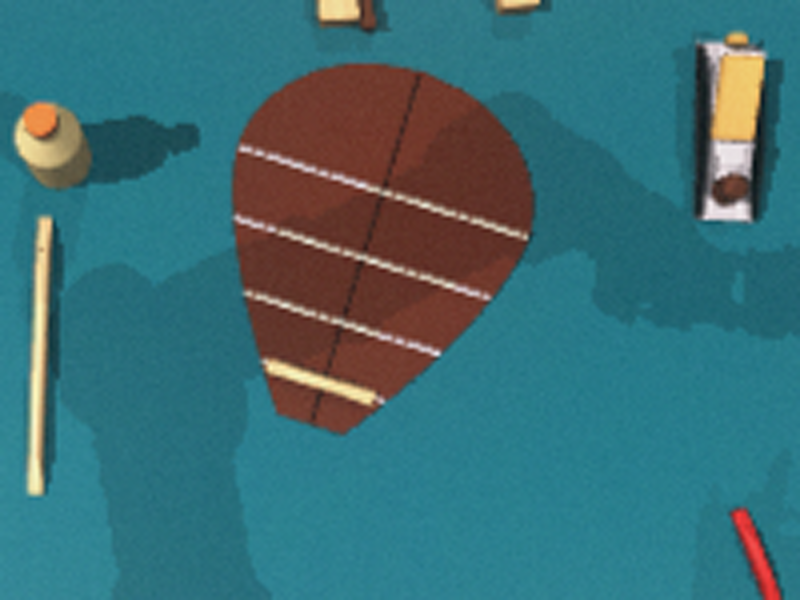

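The crop shows brace_1 on line_1, from crop (264,365) to (378,400). It sits about 2 mm off towards the neck and to the left. That points to a camera-to-arm offset of about (-1.3, +2.5) mm, which I'll apply from now on. Next is brace_3.

```bash
python3 -m inch '{"plan":[{"fingers":5,"offset":[0.25,0.2,3],"rotation":[0,0,0]},{"fingers":5,"offset":[0,0,3],"rotation":[0,0,0]},{"fingers":5,"offset":[0,0,2],"rotation":[0,0,0]},{"fingers":5,"offset":[0,0,1.3],"rotation":[0,0,0]},{"fingers":5,"offset":[0,0,0],"rotation":[0,0,0]},{"fingers":5,"offset":[0,0,0],"rotation":[0,0,0]},{"fingers":5,"offset":[0,0,0],"rotation":[0,0,0]},{"fingers":0.5,"offset":[0,0,0],"rotation":[0,0,0]},{"fingers":0.5,"offset":[0,0,0],"rotation":[0,0,0]},{"fingers":0.5,"offset":[0,0,0],"rotation":[0,0,0]},{"fingers":0.5,"offset":[0,0,0],"rotation":[0,0,0]},{"fingers":0.5,"offset":[0,0,0],"rotation":[0,0,0]},{"fingers":0.5,"offset":[0,0,0],"rotation":[0,0,0]},{"fingers":0.5,"offset":[0,0,0],"rotation":[0,0,0]},{"fingers":0.5,"offset":[0,0,0],"rotation":[0,0,0]}]}' 20
python3 - <<'E'
from h import *
goto(.5948,.0053,.12,72.4)
E
```

```text
clock: 11.07
tool_pos: [0.5055, -0.4044, 0.0289]
orientation: [[0.994, -0.106, 0.0], [-0.106, -0.994, -0.0], [0.0, 0.0, -1.0]]
contact_force: [-1.4, 0.7, 1.7]
width: 0.128
grip_force: 20.0
t 11.1 pos [ 0.5055 -0.4044  0.0289] yaw -6.1 z [ 0. -0. -1.] F [-1.4  0.7  1.7] w 11.8 mm grip 20.0 j7 -1.06 j4 1.71
 now-axes offset cm [  4.53 -41.69  -9.11] rz rad -1.37
 after-turn offset cm [41.76 -3.88 -9.11]
```

```bash
python3 -m inch '{"plan":[{"fingers":0.5,"offset":[0,0,-3],"rotation":[0,0,0]},{"fingers":0.5,"offset":[0,0,-3],"rotation":[0,0,0]},{"fingers":0.5,"offset":[0,0,-3.1],"rotation":[0,0,-0.12]},{"fingers":0.5,"offset":[0,0,0],"rotation":[0,0,-0.12]},{"fingers":0.5,"offset":[0,0,0],"rotation":[0,0,-0.12]},{"fingers":0.5,"offset":[0,0,0],"rotation":[0,0,-0.12]},{"fingers":0.5,"offset":[0,0,0],"rotation":[0,0,-0.12]},{"fingers":0.5,"offset":[0,0,0],"rotation":[0,0,-0.12]},{"fingers":0.5,"offset":[0,0,0],"rotation":[0,0,-0.12]},{"fingers":0.5,"offset":[0,0,0],"rotation":[0,0,-0.12]},{"fingers":0.5,"offset":[0,0,0],"rotation":[0,0,-0.12]},{"fingers":0.5,"offset":[0,0,0],"rotation":[0,0,-0.12]},{"fingers":0.5,"offset":[0,0,0],"rotation":[0,0,-0.12]},{"fingers":0.5,"offset":[0,0,0],"rotation":[0,0,-0.05]}]}' >/dev/null
python3 -m inch '{"plan":[{"fingers":0.5,"offset":[3.48,-0.32,0],"rotation":[0,0,0]},{"fingers":0.5,"offset":[3.48,-0.32,0],"rotation":[0,0,0]},{"fingers":0.5,"offset":[3.48,-0.32,0],"rotation":[0,0,0]},{"fingers":0.5,"offset":[3.48,-0.32,0],"rotation":[0,0,0]},{"fingers":0.5,"offset":[3.48,-0.32,0],"rotation":[0,0,0]},{"fingers":0.5,"offset":[3.48,-0.32,0],"rotation":[0,0,0]},{"fingers":0.5,"offset":[3.48,-0.32,0],"rotation":[0,0,0]},{"fingers":0.5,"offset":[3.48,-0.32,0],"rotation":[0,0,0]},{"fingers":0.5,"offset":[3.48,-0.32,0],"rotation":[0,0,0]},{"fingers":0.5,"offset":[3.48,-0.32,0],"rotation":[0,0,0]},{"fingers":0.5,"offset":[3.48,-0.32,0],"rotation":[0,0,0]},{"fingers":0.5,"offset":[3.48,-0.32,0],"rotation":[0,0,0]},{"fingers":0.5,"offset":[0,0,0],"rotation":[0,0,0]},{"fingers":0.5,"offset":[0,0,0],"rotation":[0,0,0]},{"fingers":0.5,"offset":[0,0,0],"rotation":[0,0,0]},{"fingers":0.5,"offset":[0,0,0],"rotation":[0,0,0]}]}' >/dev/null
python3 - <<'E'
from h import *
goto(.5948,.0053,.0395,72.4)
E
```

```text
t 13.6 pos [0.5948 0.0035 0.1196] yaw 72.3 z [-0.001 -0.001 -1.   ] F [-0.3  0.4 -0.8] w 11.6 mm grip 20.0 j7 -0.62 j4 1.77
 now-axes offset cm [ 0.18 -0.06  8.01] rz rad -0.002
 after-turn offset cm [ 0.17 -0.06  8.01]
```

```bash
python3 -m inch '{"plan":[{"fingers":0.5,"offset":[0.17,-0.06,2.5],"rotation":[0,0,0]},{"fingers":0.5,"offset":[0,0,2.5],"rotation":[0,0,0]},{"fingers":0.5,"offset":[0,0,2],"rotation":[0,0,0]},{"fingers":0.5,"offset":[0,0,1],"rotation":[0,0,0]},{"fingers":0.5,"offset":[0,0,0],"rotation":[0,0,0]},{"fingers":0.5,"offset":[0,0,0],"rotation":[0,0,0]},{"fingers":0.5,"offset":[0,0,0],"rotation":[0,0,0]},{"fingers":0.5,"offset":[0,0,0],"rotation":[0,0,0]},{"fingers":0.5,"offset":[0,0,0],"rotation":[0,0,0]},{"fingers":0.5,"offset":[0,0,0],"rotation":[0,0,0]}]}' >/dev/null
python3 - <<'E'
from h import *
goto(.5948,.0053,.0335,72.4)
E
```

```text
t 14.4 pos [0.5955 0.007  0.0407] yaw 72.4 z [ 0.001 -0.    -1.   ] F [-0.5 -0.9  0.1] w 11.7 mm grip 20.0 j7 -0.67 j4 1.82
 now-axes offset cm [-0.18 -0.02  0.72] rz rad -0.0
 after-turn offset cm [-0.18 -0.02  0.72]
```

```bash
python3 -m inch '{"plan":[{"fingers":0.5,"offset":[-0.18,-0.02,0.5],"rotation":[0,0,0]},{"fingers":0.5,"offset":[0,0,0.2],"rotation":[0,0,0]},{"fingers":0.5,"offset":[0,0,0],"rotation":[0,0,0]},{"fingers":0.5,"offset":[0,0,0],"rotation":[0,0,0]},{"fingers":0.5,"offset":[0,0,0],"rotation":[0,0,0]},{"fingers":0.5,"offset":[0,0,0],"rotation":[0,0,0]},{"fingers":0.5,"offset":[0,0,0],"rotation":[0,0,0]}]}' | grep -E "tool_pos|contact|clock"; python3 -m inch '{"plan":[{"fingers":0.5,"offset":[0,0,0.1],"rotation":[0,0,0]},{"fingers":0.5,"offset":[0,0,0],"rotation":[0,0,0]},{"fingers":0.5,"offset":[0,0,0],"rotation":[0,0,0]}]}' | grep -E "tool_pos|contact|clock"
```

```text
clock: 14.98
tool_pos: [0.5942, 0.0049, 0.0328]
contact_force: [-0.9, -2.5, 3.6]
clock: 15.23
tool_pos: [0.5942, 0.005, 0.0327]
contact_force: [-4.1, -2.8, 14.5]
```

```bash
python3 -m inch '{"plan":[{"fingers":0.5,"offset":[0,0,-0.1],"rotation":[0,0,0]},{"fingers":0.5,"offset":[0,0,0],"rotation":[0,0,0]},{"fingers":3,"offset":[0,0,0],"rotation":[0,0,0]},{"fingers":3,"offset":[0,0,0],"rotation":[0,0,0]},{"fingers":3,"offset":[0,0,0],"rotation":[0,0,0]},{"fingers":3,"offset":[0,0,0],"rotation":[0,0,0]},{"fingers":3,"offset":[0,0,-2],"rotation":[0,0,0]},{"fingers":3,"offset":[0,0,-3],"rotation":[0,0,0]},{"fingers":3,"offset":[0,0,-4],"rotation":[0,0,0]},{"fingers":3,"offset":[0,0,0],"rotation":[0,0,0]},{"fingers":3,"offset":[0,0,0],"rotation":[0,0,0]},{"fingers":3,"offset":[0,0,0],"rotation":[0,0,0]}]}' > /dev/null
python3 - <<'E'
from h import *
goto(.431,.398,.13,168)
E
```

```text
t 16.2 pos [0.5942 0.0052 0.1227] yaw 72.4 z [ 0. -0. -1.] F [-0.3 -0.7 -0.9] w 29.9 mm grip 0.0 j7 -0.62 j4 1.77
 now-axes offset cm [ 32.51 -27.43  -0.74] rz rad 1.473
 after-turn offset cm [-24.13 -35.03  -0.73]
```

```bash
python3 -m inch '{"plan":[{"fingers":5,"offset":[2.71,-2.285,0],"rotation":[0,0,0]},{"fingers":5,"offset":[2.71,-2.285,0],"rotation":[0,0,0]},{"fingers":5,"offset":[2.71,-2.285,0],"rotation":[0,0,0]},{"fingers":5,"offset":[2.71,-2.285,0],"rotation":[0,0,0]},{"fingers":5,"offset":[2.71,-2.285,0],"rotation":[0,0,0]},{"fingers":5,"offset":[2.71,-2.285,0],"rotation":[0,0,0]},{"fingers":5,"offset":[2.71,-2.285,0],"rotation":[0,0,0]},{"fingers":5,"offset":[2.71,-2.285,0],"rotation":[0,0,0]},{"fingers":5,"offset":[2.71,-2.285,0],"rotation":[0,0,0]},{"fingers":5,"offset":[2.71,-2.285,0],"rotation":[0,0,0]},{"fingers":5,"offset":[2.71,-2.285,0],"rotation":[0,0,0]},{"fingers":5,"offset":[2.71,-2.285,0],"rotation":[0,0,0]}]}' >/dev/null
python3 -m inch '{"plan":[{"fingers":5,"offset":[0,0,0],"rotation":[0,0,-0.119]},{"fingers":5,"offset":[0,0,0],"rotation":[0,0,-0.119]},{"fingers":5,"offset":[0,0,0],"rotation":[0,0,-0.119]},{"fingers":5,"offset":[0,0,0],"rotation":[0,0,-0.119]},{"fingers":5,"offset":[0,0,0],"rotation":[0,0,-0.119]},{"fingers":5,"offset":[0,0,0],"rotation":[0,0,-0.119]},{"fingers":5,"offset":[0,0,0],"rotation":[0,0,-0.119]},{"fingers":5,"offset":[0,0,0],"rotation":[0,0,-0.119]},{"fingers":5,"offset":[0,0,0],"rotation":[0,0,-0.119]},{"fingers":5,"offset":[0,0,0],"rotation":[0,0,-0.119]},{"fingers":5,"offset":[0,0,0],"rotation":[0,0,-0.119]},{"fingers":5,"offset":[0,0,0],"rotation":[0,0,-0.119]},{"fingers":5,"offset":[0,0,0],"rotation":[0,0,-0.119]},{"fingers":5,"offset":[0,0,0],"rotation":[0,0,-0.119]},{"fingers":5,"offset":[0,0,0],"rotation":[0,0,0]},{"fingers":5,"offset":[0,0,0],"rotation":[0,0,0]},{"fingers":5,"offset":[0,0,0],"rotation":[0,0,0]},{"fingers":5,"offset":[0,0,0],"rotation":[0,0,0]}]}' >/dev/null
python3 - <<'E'
from h import *
goto(.431,.398,.0286,168)
im=capture("top"); cv2.imwrite("pics/t2.png",im[:,:,::-1])
for s in segs("top",cream(im),.016):
    if .08<s['L']<.25 and .3<s['mid'][0]<.7: print(s['px'].round(1),s['mid'].round(4),s['ang'].round(1),s['L'].round(3))
cv2.imwrite("pics/c2.png",cv2.resize(im[115:225,245:345,::-1],None,fx=5,fy=5,interpolation=cv2.INTER_CUBIC))
E
```

```text
t 18.7 pos [0.431  0.3981 0.1224] yaw 167.7 z [-0.001 -0.    -1.   ] F [-0.4  0.4  0.3] w 49.8 mm grip 0.0 j7 0.03 j4 1.76
 now-axes offset cm [-0.01 -0.    9.38] rz rad -0.005
 after-turn offset cm [-0.   -0.01  9.38]
[210.  188.4] [0.5382 0.2867] 178.6 0.168
[291.9 174.2] [0.5915 0.0064] 72.4 0.207
[280.  205.1] [0.4825 0.0448] 72.3 0.095
[ 79.5 228.8] [0.4017 0.7303] 15.2 0.151
```

View pics/c2.png

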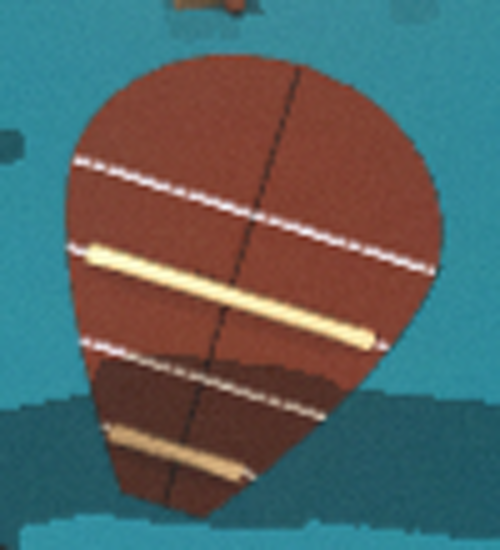

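Brace_3 lies on line_3 and is centred on the joint to within about 2 mm, with both line stubs visible at crop (75,250) and (383,345). Brace_1 is about 2 mm off centre, which I'll fix later. Next is brace_2.

```bash
python3 -m inch '{"plan":[{"fingers":5,"offset":[0,0,3],"rotation":[0,0,0]},{"fingers":5,"offset":[0,0,3],"rotation":[0,0,0]},{"fingers":5,"offset":[0,0,2],"rotation":[0,0,0]},{"fingers":5,"offset":[0,0,1.4],"rotation":[0,0,0]},{"fingers":5,"offset":[0,0,0],"rotation":[0,0,0]},{"fingers":5,"offset":[0,0,0],"rotation":[0,0,0]},{"fingers":5,"offset":[0,0,0],"rotation":[0,0,0]},{"fingers":5,"offset":[0,0,0],"rotation":[0,0,0]},{"fingers":0.5,"offset":[0,0,0],"rotation":[0,0,0]},{"fingers":0.5,"offset":[0,0,0],"rotation":[0,0,0]},{"fingers":0.5,"offset":[0,0,0],"rotation":[0,0,0]},{"fingers":0.5,"offset":[0,0,0],"rotation":[0,0,0]},{"fingers":0.5,"offset":[0,0,0],"rotation":[0,0,0]},{"fingers":0.5,"offset":[0,0,0],"rotation":[0,0,0]},{"fingers":0.5,"offset":[0,0,0],"rotation":[0,0,0]},{"fingers":0.5,"offset":[0,0,0],"rotation":[0,0,0]}]}' 20
python3 - <<'E'
from h import *
goto(.5373,.0240,.12,72.4)
E
```

```text
clock: 20.12
tool_pos: [0.4312, 0.3983, 0.0289]
orientation: [[-0.978, 0.21, 0.0], [0.21, 0.978, 0.0], [-0.0, 0.0, -1.0]]
contact_force: [-0.8, 0.5, 0.2]
width: 0.126
grip_force: 20.0
t 20.1 pos [0.4312 0.3983 0.0289] yaw 167.9 z [ 0.  0. -1.] F [-0.8  0.5  0.2] w 11.6 mm grip 20.0 j7 -0.06 j4 1.83
 now-axes offset cm [-18.24 -34.36  -9.12] rz rad -1.476
 after-turn offset cm [ 32.47 -21.43  -9.11]
```

```bash
python3 -m inch '{"plan":[{"fingers":0.5,"offset":[0,0,-3],"rotation":[0,0,0]},{"fingers":0.5,"offset":[0,0,-3],"rotation":[0,0,0]},{"fingers":0.5,"offset":[0,0,-3.1],"rotation":[0,0,0]},{"fingers":0.5,"offset":[-1.66,-3.12,0],"rotation":[0,0,0]},{"fingers":0.5,"offset":[-1.66,-3.12,0],"rotation":[0,0,0]},{"fingers":0.5,"offset":[-1.66,-3.12,0],"rotation":[0,0,0]},{"fingers":0.5,"offset":[-1.66,-3.12,0],"rotation":[0,0,0]},{"fingers":0.5,"offset":[-1.66,-3.12,0],"rotation":[0,0,0]},{"fingers":0.5,"offset":[-1.66,-3.12,0],"rotation":[0,0,0]},{"fingers":0.5,"offset":[-1.66,-3.12,0],"rotation":[0,0,0]},{"fingers":0.5,"offset":[-1.66,-3.12,0],"rotation":[0,0,0]},{"fingers":0.5,"offset":[-1.66,-3.12,0],"rotation":[0,0,0]},{"fingers":0.5,"offset":[-1.66,-3.12,0],"rotation":[0,0,0]},{"fingers":0.5,"offset":[-1.66,-3.12,0],"rotation":[0,0,0]}]}' >/dev/null
python3 -m inch '{"plan":[{"fingers":0.5,"offset":[0,0,0],"rotation":[0,0,0.119]},{"fingers":0.5,"offset":[0,0,0],"rotation":[0,0,0.119]},{"fingers":0.5,"offset":[0,0,0],"rotation":[0,0,0.119]},{"fingers":0.5,"offset":[0,0,0],"rotation":[0,0,0.119]},{"fingers":0.5,"offset":[0,0,0],"rotation":[0,0,0.119]},{"fingers":0.5,"offset":[0,0,0],"rotation":[0,0,0.119]},{"fingers":0.5,"offset":[0,0,0],"rotation":[0,0,0.119]},{"fingers":0.5,"offset":[0,0,0],"rotation":[0,0,0.119]},{"fingers":0.5,"offset":[0,0,0],"rotation":[0,0,0.119]},{"fingers":0.5,"offset":[0,0,0],"rotation":[0,0,0.119]},{"fingers":0.5,"offset":[0,0,0],"rotation":[0,0,0.119]},{"fingers":0.5,"offset":[0,0,0],"rotation":[0,0,0.119]},{"fingers":0.5,"offset":[0,0,0],"rotation":[0,0,0.119]},{"fingers":0.5,"offset":[0,0,0],"rotation":[0,0,0.119]},{"fingers":0.5,"offset":[0,0,0],"rotation":[0,0,0]},{"fingers":0.5,"offset":[0,0,0],"rotation":[0,0,0]},{"fingers":0.5,"offset":[0,0,0],"rotation":[0,0,0]},{"fingers":0.5,"offset":[0,0,0],"rotation":[0,0,0]}]}' >/dev/null
python3 - <<'E'
from h import *
goto(.5373,.0240,.0395,72.4)
E
```

```text
t 22.8 pos [0.5375 0.0242 0.1198] yaw 72.6 z [-0.  0. -1.] F [-0.3  0.4  0. ] w 11.6 mm grip 20.0 j7 -0.7 j4 1.91
 now-axes offset cm [-0.03 -0.01  8.03] rz rad 0.003
 after-turn offset cm [-0.03 -0.01  8.03]
```

```bash
python3 -m inch '{"plan":[{"fingers":0.5,"offset":[0,0,2.5],"rotation":[0,0,0.003]},{"fingers":0.5,"offset":[0,0,2.5],"rotation":[0,0,0]},{"fingers":0.5,"offset":[0,0,2],"rotation":[0,0,0]},{"fingers":0.5,"offset":[0,0,1],"rotation":[0,0,0]},{"fingers":0.5,"offset":[0,0,0],"rotation":[0,0,0]},{"fingers":0.5,"offset":[0,0,0],"rotation":[0,0,0]},{"fingers":0.5,"offset":[0,0,0],"rotation":[0,0,0]},{"fingers":0.5,"offset":[0,0,0],"rotation":[0,0,0]},{"fingers":0.5,"offset":[0,0,0],"rotation":[0,0,0]},{"fingers":0.5,"offset":[0,0,0],"rotation":[0,0,0]}]}' >/dev/null
python3 - <<'E'
from h import *
goto(.5373,.0240,.033,72.4)
E
```

```text
t 23.6 pos [0.5381 0.0243 0.0406] yaw 72.2 z [ 0.001 -0.    -1.   ] F [-0.5 -0.1  0.3] w 12.1 mm grip 20.0 j7 -0.77 j4 1.96
 now-axes offset cm [-0.05 -0.07  0.76] rz rad -0.003
 after-turn offset cm [-0.05 -0.07  0.76]
```

```bash
python3 -m inch '{"plan":[{"fingers":0.5,"offset":[-0.05,-0.07,0.5],"rotation":[0,0,-0.003]},{"fingers":0.5,"offset":[0,0,0.2],"rotation":[0,0,0]},{"fingers":0.5,"offset":[0,0,0],"rotation":[0,0,0]},{"fingers":0.5,"offset":[0,0,0],"rotation":[0,0,0]},{"fingers":0.5,"offset":[0,0,0],"rotation":[0,0,0]},{"fingers":0.5,"offset":[0,0,0.1],"rotation":[0,0,0]},{"fingers":0.5,"offset":[0,0,0],"rotation":[0,0,0]},{"fingers":0.5,"offset":[0,0,0],"rotation":[0,0,0]}]}' | grep -E "tool_pos|contact|clock"; python3 -m inch '{"plan":[{"fingers":0.5,"offset":[0,0,-0.05],"rotation":[0,0,0]},{"fingers":0.5,"offset":[0,0,0],"rotation":[0,0,0]}]}' | grep -E "tool_pos|contact|clock"
```

```text
clock: 24.28
tool_pos: [0.5367, 0.0239, 0.0326]
contact_force: [-3.9, -1.2, 12.8]
clock: 24.45
tool_pos: [0.5367, 0.0239, 0.0326]
contact_force: [-1.6, -2.6, 8.1]
```

```bash
python3 -m inch '{"plan":[{"fingers":3,"offset":[0,0,0],"rotation":[0,0,0]},{"fingers":3,"offset":[0,0,0],"rotation":[0,0,0]},{"fingers":3,"offset":[0,0,0],"rotation":[0,0,0]},{"fingers":3,"offset":[0,0,0],"rotation":[0,0,0]},{"fingers":3,"offset":[0,0,-2],"rotation":[0,0,0]},{"fingers":3,"offset":[0,0,-3],"rotation":[0,0,0]},{"fingers":3,"offset":[0,0,-4],"rotation":[0,0,0]},{"fingers":3,"offset":[0,0,0],"rotation":[0,0,0]},{"fingers":3,"offset":[0,0,0],"rotation":[0,0,0]},{"fingers":3,"offset":[0,0,0],"rotation":[0,0,0]}]}' > /dev/null
python3 - <<'E'
from h import *
goto(.5075,.286,.13,179)
E
```

```text
t 25.3 pos [0.5366 0.0238 0.1221] yaw 72.4 z [ 0. -0. -1.] F [ 0.5  0.3 -0.3] w 30.2 mm grip 0.0 j7 -0.7 j4 1.91
 now-axes offset cm [ 24.11 -10.71  -0.79] rz rad 1.281
 after-turn offset cm [ -3.37 -26.17  -0.79]
```

```bash
python3 -m inch '{"plan":[{"fingers":5,"offset":[3.01,-1.34,-0.1],"rotation":[0,0,0]},{"fingers":5,"offset":[3.01,-1.34,-0.1],"rotation":[0,0,0]},{"fingers":5,"offset":[3.01,-1.34,-0.1],"rotation":[0,0,0]},{"fingers":5,"offset":[3.01,-1.34,-0.1],"rotation":[0,0,0]},{"fingers":5,"offset":[3.01,-1.34,-0.1],"rotation":[0,0,0]},{"fingers":5,"offset":[3.01,-1.34,-0.1],"rotation":[0,0,0]},{"fingers":5,"offset":[3.01,-1.34,-0.1],"rotation":[0,0,0]},{"fingers":5,"offset":[3.01,-1.34,-0.1],"rotation":[0,0,0]}]}' >/dev/null
python3 -m inch '{"plan":[{"fingers":5,"offset":[0,0,0],"rotation":[0,0,-0.116]},{"fingers":5,"offset":[0,0,0],"rotation":[0,0,-0.116]},{"fingers":5,"offset":[0,0,0],"rotation":[0,0,-0.116]},{"fingers":5,"offset":[0,0,0],"rotation":[0,0,-0.116]},{"fingers":5,"offset":[0,0,0],"rotation":[0,0,-0.116]},{"fingers":5,"offset":[0,0,0],"rotation":[0,0,-0.116]},{"fingers":5,"offset":[0,0,0],"rotation":[0,0,-0.116]},{"fingers":5,"offset":[0,0,0],"rotation":[0,0,-0.116]},{"fingers":5,"offset":[0,0,0],"rotation":[0,0,-0.116]},{"fingers":5,"offset":[0,0,0],"rotation":[0,0,-0.116]},{"fingers":5,"offset":[0,0,0],"rotation":[0,0,-0.116]},{"fingers":5,"offset":[0,0,0],"rotation":[0,0,-0.116]},{"fingers":5,"offset":[0,0,0],"rotation":[0,0,-0.116]},{"fingers":5,"offset":[0,0,0],"rotation":[0,0,-0.116]},{"fingers":5,"offset":[0,0,0],"rotation":[0,0,-0.116]},{"fingers":5,"offset":[0,0,0],"rotation":[0,0,-0.116]},{"fingers":5,"offset":[0,0,0],"rotation":[0,0,0]},{"fingers":5,"offset":[0,0,0],"rotation":[0,0,0]},{"fingers":5,"offset":[0,0,0],"rotation":[0,0,0]},{"fingers":5,"offset":[0,0,0],"rotation":[0,0,0]}]}' >/dev/null
python3 - <<'E'
from h import *
goto(.5075,.286,.0286,179)
E
```

```text
t 27.6 pos [0.5071 0.2859 0.1299] yaw 178.6 z [-0.001 -0.    -1.   ] F [-0.1 -0.5 -0.4] w 50.1 mm grip 0.0 j7 0.41 j4 1.76
 now-axes offset cm [-4.000e-02  1.000e-02  1.013e+01] rz rad -0.007
 after-turn offset cm [-4.000e-02  1.000e-02  1.013e+01]
```

```bash
python3 -m inch '{"plan":[{"fingers":5,"offset":[-0.04,0,3],"rotation":[0,0,-0.006]},{"fingers":5,"offset":[0,0,3],"rotation":[0,0,0]},{"fingers":5,"offset":[0,0,2.7],"rotation":[0,0,0]},{"fingers":5,"offset":[0,0,1.4],"rotation":[0,0,0]},{"fingers":5,"offset":[0,0,0],"rotation":[0,0,0]},{"fingers":5,"offset":[0,0,0],"rotation":[0,0,0]},{"fingers":5,"offset":[0,0,0],"rotation":[0,0,0]},{"fingers":5,"offset":[0,0,0],"rotation":[0,0,0]},{"fingers":0.5,"offset":[0,0,0],"rotation":[0,0,0]},{"fingers":0.5,"offset":[0,0,0],"rotation":[0,0,0]},{"fingers":0.5,"offset":[0,0,0],"rotation":[0,0,0]},{"fingers":0.5,"offset":[0,0,0],"rotation":[0,0,0]},{"fingers":0.5,"offset":[0,0,0],"rotation":[0,0,0]},{"fingers":0.5,"offset":[0,0,0],"rotation":[0,0,0]},{"fingers":0.5,"offset":[0,0,0],"rotation":[0,0,0]},{"fingers":0.5,"offset":[0,0,0],"rotation":[0,0,0]}]}' 20
python3 - <<'E'
from h import *
goto(.6535,-.0145,.24,72.4)
E
```

```text
clock: 28.95
tool_pos: [0.5078, 0.2861, 0.0294]
orientation: [[-1.0, 0.016, 0.0], [0.016, 1.0, 0.0], [-0.0, 0.0, -1.0]]
contact_force: [0.4, 0.1, 0.9]
width: 0.122
grip_force: 20.0
t 28.9 pos [0.5078 0.2861 0.0294] yaw 179.1 z [ 0.  0. -1.] F [0.4 0.1 0.9] w 11.2 mm grip 20.0 j7 0.31 j4 1.83
 now-axes offset cm [-15.05 -29.82 -21.06] rz rad -1.279
 after-turn offset cm [ 24.25 -22.98 -21.06]
```

```bash
python3 -m inch '{"plan":[{"fingers":0.5,"offset":[0,0,-1.5],"rotation":[0,0,0]},{"fingers":0.5,"offset":[0.2,0,-3],"rotation":[0,0,0]},{"fingers":0.5,"offset":[0.2,0,-3.3],"rotation":[0,0,0]},{"fingers":0.5,"offset":[0,0,-3.3],"rotation":[0,0,0]},{"fingers":0.5,"offset":[0,0,-3.3],"rotation":[0,0,0]},{"fingers":0.5,"offset":[0,0,-3.3],"rotation":[0,0,0]},{"fingers":0.5,"offset":[0,0,-3.3],"rotation":[0,0,0]},{"fingers":0.5,"offset":[-1.54,-2.98,0],"rotation":[0,0,0]},{"fingers":0.5,"offset":[-1.54,-2.98,0],"rotation":[0,0,0]},{"fingers":0.5,"offset":[-1.54,-2.98,0],"rotation":[0,0,0]},{"fingers":0.5,"offset":[-1.54,-2.98,0],"rotation":[0,0,0]},{"fingers":0.5,"offset":[-1.54,-2.98,0],"rotation":[0,0,0]},{"fingers":0.5,"offset":[-1.54,-2.98,0],"rotation":[0,0,0]},{"fingers":0.5,"offset":[-1.54,-2.98,0],"rotation":[0,0,0]},{"fingers":0.5,"offset":[-1.54,-2.98,0],"rotation":[0,0,0]},{"fingers":0.5,"offset":[-1.54,-2.98,0],"rotation":[0,0,0]},{"fingers":0.5,"offset":[-1.54,-2.98,0],"rotation":[0,0,0]}]}' >/dev/null
python3 -m inch '{"plan":[{"fingers":0.5,"offset":[0,0,0],"rotation":[0,0,0.1165]},{"fingers":0.5,"offset":[0,0,0],"rotation":[0,0,0.1165]},{"fingers":0.5,"offset":[0,0,0],"rotation":[0,0,0.1165]},{"fingers":0.5,"offset":[0,0,0],"rotation":[0,0,0.1165]},{"fingers":0.5,"offset":[0,0,0],"rotation":[0,0,0.1165]},{"fingers":0.5,"offset":[0,0,0],"rotation":[0,0,0.1165]},{"fingers":0.5,"offset":[0,0,0],"rotation":[0,0,0.1165]},{"fingers":0.5,"offset":[0,0,0],"rotation":[0,0,0.1165]},{"fingers":0.5,"offset":[0,0,0],"rotation":[0,0,0.1165]},{"fingers":0.5,"offset":[0,0,0],"rotation":[0,0,0.1165]},{"fingers":0.5,"offset":[0,0,0],"rotation":[0,0,0.1165]},{"fingers":0.5,"offset":[0,0,0],"rotation":[0,0,0.1165]},{"fingers":0.5,"offset":[0,0,0],"rotation":[0,0,0.1165]},{"fingers":0.5,"offset":[0,0,0],"rotation":[0,0,0.1165]},{"fingers":0.5,"offset":[0,0,0],"rotation":[0,0,0.1165]},{"fingers":0.5,"offset":[0,0,0],"rotation":[0,0,0.1165]},{"fingers":0.5,"offset":[0,0,0],"rotation":[0,0,0]},{"fingers":0.5,"offset":[0,0,0],"rotation":[0,0,0]},{"fingers":0.5,"offset":[0,0,0],"rotation":[0,0,0]},{"fingers":0.5,"offset":[0,0,0],"rotation":[0,0,0]}]}' >/dev/null
python3 - <<'E'
from h import *
goto(.6535,-.0145,.040,72.4)
E
```

```text
t 32.0 pos [ 0.6529 -0.0143  0.2396] yaw 72.5 z [-0.  0. -1.] F [-0.6  0.  -1.2] w 11.6 mm grip 20.0 j7 -0.59 j4 1.48
 now-axes offset cm [-1.000e-02  7.000e-02  1.996e+01] rz rad 0.001
 after-turn offset cm [-0.    0.07 19.96]
```

```bash
python3 -m inch '{"plan":[{"fingers":0.5,"offset":[0,0.07,3],"rotation":[0,0,0]},{"fingers":0.5,"offset":[0,0,3.5],"rotation":[0,0,0]},{"fingers":0.5,"offset":[0,0,3.5],"rotation":[0,0,0]},{"fingers":0.5,"offset":[0,0,3.5],"rotation":[0,0,0]},{"fingers":0.5,"offset":[0,0,3],"rotation":[0,0,0]},{"fingers":0.5,"offset":[0,0,2.2],"rotation":[0,0,0]},{"fingers":0.5,"offset":[0,0,1.3],"rotation":[0,0,0]},{"fingers":0.5,"offset":[0,0,0],"rotation":[0,0,0]},{"fingers":0.5,"offset":[0,0,0],"rotation":[0,0,0]},{"fingers":0.5,"offset":[0,0,0],"rotation":[0,0,0]},{"fingers":0.5,"offset":[0,0,0],"rotation":[0,0,0]},{"fingers":0.5,"offset":[0,0,0],"rotation":[0,0,0]},{"fingers":0.5,"offset":[0,0,0],"rotation":[0,0,0]},{"fingers":0.5,"offset":[0,0,0],"rotation":[0,0,0]}]}' >/dev/null
python3 - <<'E'
from h import *
goto(.6535,-.0145,.0338,72.4)
E
```

```text
t 33.2 pos [ 0.6541 -0.0146  0.0401] yaw 72.3 z [ 0.001 -0.    -1.   ] F [ 0.1 -0.4  0.2] w 11.5 mm grip 20.0 j7 -0.69 j4 1.66
 now-axes offset cm [-0.   -0.06  0.63] rz rad -0.002
 after-turn offset cm [-0.   -0.06  0.63]
```

```bash
python3 -m inch '{"plan":[{"fingers":0.5,"offset":[0,-0.06,0.5],"rotation":[0,0,-0.002]},{"fingers":0.5,"offset":[0,0,0.15],"rotation":[0,0,0]},{"fingers":0.5,"offset":[0,0,0],"rotation":[0,0,0]},{"fingers":0.5,"offset":[0,0,0],"rotation":[0,0,0]},{"fingers":0.5,"offset":[0,0,0],"rotation":[0,0,0]},{"fingers":0.5,"offset":[0,0,0],"rotation":[0,0,0]}]}' | grep -E "tool_pos|contact|clock"; python3 -m inch '{"plan":[{"fingers":0.5,"offset":[0,0,0.1],"rotation":[0,0,0]},{"fingers":0.5,"offset":[0,0,0],"rotation":[0,0,0]},{"fingers":0.5,"offset":[0,0,0],"rotation":[0,0,0]}]}' | grep -E "tool_pos|contact|clock"
```

```text
clock: 33.7
tool_pos: [0.6533, -0.0144, 0.0334]
contact_force: [-2.2, -0.5, 7.5]
clock: 33.95
tool_pos: [0.6533, -0.0144, 0.0333]
contact_force: [-4.9, -1.6, 17.4]
```

```bash
python3 -m inch '{"plan":[{"fingers":0.5,"offset":[0,0,-0.1],"rotation":[0,0,0]},{"fingers":0.5,"offset":[0,0,0],"rotation":[0,0,0]},{"fingers":3,"offset":[0,0,0],"rotation":[0,0,0]},{"fingers":3,"offset":[0,0,0],"rotation":[0,0,0]},{"fingers":3,"offset":[0,0,0],"rotation":[0,0,0]},{"fingers":3,"offset":[0,0,0],"rotation":[0,0,0]},{"fingers":3,"offset":[0,0,-2],"rotation":[0,0,0]},{"fingers":3,"offset":[0,0,-3],"rotation":[0,0,0]},{"fingers":3,"offset":[0,0,-4],"rotation":[0,0,0]},{"fingers":3,"offset":[-3.6,0,0],"rotation":[0,0,0]},{"fingers":3,"offset":[-3.6,0,0],"rotation":[0,0,0]},{"fingers":3,"offset":[-3.6,0,0],"rotation":[0,0,0]},{"fingers":3,"offset":[-3.6,0,0],"rotation":[0,0,0]},{"fingers":3,"offset":[-3.6,0,0],"rotation":[0,0,0]},{"fingers":3,"offset":[-3.6,0,0],"rotation":[0,0,0]},{"fingers":3,"offset":[-3.6,0,0],"rotation":[0,0,0]},{"fingers":3,"offset":[-3.6,0,0],"rotation":[0,0,0]},{"fingers":3,"offset":[0,0,0],"rotation":[0,0,0]}]}' | grep -E "tool_pos|clock"
cat > chk.py <<'E'
from h import *
import sys
k=sys.argv[1]
L=dict(l4=(.6518,-.0123),l3=(.5934,.0078),l2=(.5357,.0258),l1=(.4848,.0427)); w=np.array([np.cos(np.radians(72.4)),np.sin(np.radians(72.4))]); p=np.array([w[1],-w[0]])
for n in("top","side"):
    im=capture(n); cv2.imwrite(f"pics/{n}_{k}.png",im[:,:,::-1])
    if n=="top": cv2.imwrite(f"pics/c_{k}.png",cv2.resize(im[115:225,245:345,::-1],None,fx=5,fy=5,interpolation=cv2.INTER_CUBIC))
    else: cv2.imwrite(f"pics/s_{k}.png",cv2.resize(im[135:205,210:310,::-1],None,fx=7,fy=7,interpolation=cv2.INTER_CUBIC))
    for s in segs(n,cream(im),.016):
        if .06<s['L']<.27:
            for l,q in L.items():
                d=s['mid']-q
                if np.hypot(*d)<.02: print(n,l,s['mid'].round(4),'along mm',(d@w*1e3).round(1),'perp(+away from neck)',(d@p*1e3).round(1),'ang',s['ang'].round(1),'L',s['L'].round(3),'px',s['px'].round(1))
E
python3 chk.py a
```

```text
clock: 35.45
tool_pos: [0.5619, -0.2992, 0.122]
top l4 [ 0.6494 -0.016 ] along mm -4.3 perp(+away from neck) -1.2 ang 72.4 L 0.242 px [296.8 157.4]
top l3 [0.5915 0.007 ] along mm -1.4 perp(+away from neck) -1.5 ang 72.4 L 0.208 px [290.3 173.7]
top l2 [0.5335 0.0225] along mm -3.8 perp(+away from neck) -1.2 ang 72.6 L 0.153 px [286.4 190.4]
top l1 [0.4829 0.0453] along mm 1.9 perp(+away from neck) -2.6 ang 72.7 L 0.096 px [279.8 204.9]
side l4 [ 0.6541 -0.0102] along mm 2.7 perp(+away from neck) 1.6 ang 72.6 L 0.245 px [252.8 160. ]
side l3 [0.596  0.0127] along mm 5.5 perp(+away from neck) 1.0 ang 72.7 L 0.209 px [260.9 168.5]
side l2 [0.5373 0.029 ] along mm 3.5 perp(+away from neck) 0.6 ang 73.1 L 0.158 px [271.1 176.5]
side l1 [0.4857 0.0515] along mm 8.6 perp(+away from neck) -1.8 ang 73.3 L 0.098 px [277.9 185.6]
```

View pics/c_a.png

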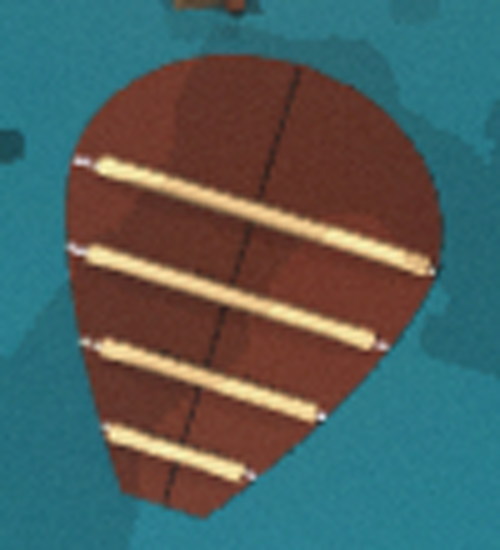

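View pics/s_a.png

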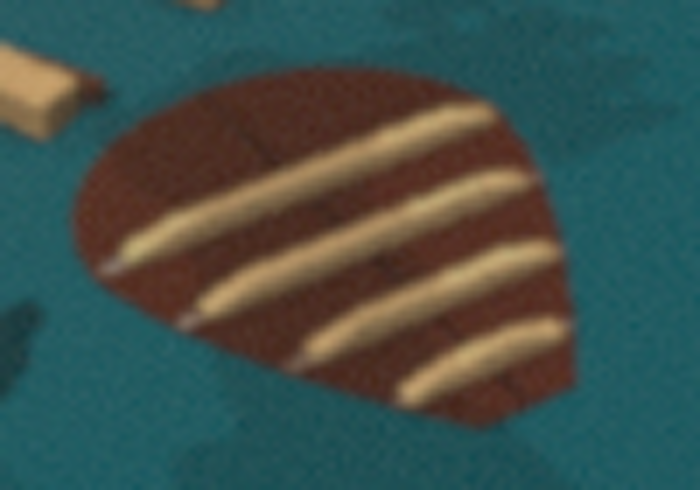

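All four braces are on the right lines and parallel to them. The stubs show braces 4 and 2 lying about 4 mm and 3 mm to the right, and brace_1 about 2 mm left and 2 mm towards the neck. I'll nudge those three, starting with brace_4.

```bash
python3 -m inch '{"plan":[{"fingers":3,"offset":[3.6,0,0],"rotation":[0,0,0]},{"fingers":3,"offset":[3.6,0,0],"rotation":[0,0,0]},{"fingers":3,"offset":[3.6,0,0],"rotation":[0,0,0]},{"fingers":3,"offset":[3.6,0,0],"rotation":[0,0,0]},{"fingers":3,"offset":[3.6,0,0],"rotation":[0,0,0]},{"fingers":3,"offset":[3.6,0,0],"rotation":[0,0,0]},{"fingers":3,"offset":[3.6,0,0],"rotation":[0,0,0]},{"fingers":3,"offset":[3.6,0,0],"rotation":[0,0,0]},{"fingers":3,"offset":[0,0,0],"rotation":[0,0,0]},{"fingers":3,"offset":[0,0,0],"rotation":[0,0,0]},{"fingers":3,"offset":[0,0,0],"rotation":[0,0,0]}]}' >/dev/null
python3 -c "
from h import *
goto(.6533,-.0144,.034,72.4)"
```

```text
t 36.5 pos [ 0.6528 -0.0131  0.1226] yaw 72.5 z [-0.001  0.    -1.   ] F [-0.8 -1.4  0. ] w 30.0 mm grip 0.0 j7 -0.65 j4 1.61
 now-axes offset cm [-0.11  0.09  8.86] rz rad 0.002
 after-turn offset cm [-0.11  0.09  8.86]
```

```bash
python3 -m inch '{"plan":[{"fingers":3,"offset":[-0.11,0.05,3],"rotation":[0,0,0]},{"fingers":3,"offset":[0,0,3],"rotation":[0,0,0]},{"fingers":3,"offset":[0,0,2],"rotation":[0,0,0]},{"fingers":3,"offset":[0,0,0.75],"rotation":[0,0,0]},{"fingers":3,"offset":[0,0,0],"rotation":[0,0,0]},{"fingers":3,"offset":[0,0,0],"rotation":[0,0,0]},{"fingers":3,"offset":[0,0,0],"rotation":[0,0,0]},{"fingers":3,"offset":[0,0,0],"rotation":[0,0,0]},{"fingers":3,"offset":[0,0,0],"rotation":[0,0,0]},{"fingers":0.5,"offset":[0,0,0],"rotation":[0,0,0]},{"fingers":0.5,"offset":[0,0,0],"rotation":[0,0,0]},{"fingers":0.5,"offset":[0,0,0],"rotation":[0,0,0]},{"fingers":0.5,"offset":[0,0,0],"rotation":[0,0,0]},{"fingers":0.5,"offset":[0,0,0],"rotation":[0,0,0]},{"fingers":0.5,"offset":[0,0,0],"rotation":[0,0,0]}]}' | grep -E "tool_pos|contact|width|clock"
python3 -m inch '{"plan":[{"fingers":0.5,"offset":[0,0,-0.5],"rotation":[0,0,0]},{"fingers":0.5,"offset":[0,0,0],"rotation":[0,0,0]},{"fingers":0.5,"offset":[0.43,0,0],"rotation":[0,0,0]},{"fingers":0.5,"offset":[0,0,0],"rotation":[0,0,0]},{"fingers":0.5,"offset":[0,0,0],"rotation":[0,0,0]},{"fingers":0.5,"offset":[0,0,0],"rotation":[0,0,0]},{"fingers":0.5,"offset":[0,0,0],"rotation":[0,0,0]}]}' | grep -E "tool_pos|contact|width|clock"
python3 -c "
from h import *
goto(.6546,-.0103,.034,72.4)"
```

```text
clock: 37.72
tool_pos: [0.6533, -0.0157, 0.0355]
contact_force: [-1.3, -0.2, 2.6]
width: 0.127
clock: 38.3
tool_pos: [0.6544, -0.0116, 0.0402]
contact_force: [-0.1, 0.3, -1.4]
width: 0.127
t 38.3 pos [ 0.6544 -0.0116  0.0402] yaw 72.4 z [-0. -0. -1.] F [-0.1  0.3 -1.4] w 11.7 mm grip 20.0 j7 -0.7 j4 1.66
 now-axes offset cm [ 0.13 -0.02  0.62] rz rad 0.0
 after-turn offset cm [ 0.13 -0.02  0.62]
```

```bash
python3 -m inch '{"plan":[{"fingers":0.5,"offset":[0,0,0.4],"rotation":[0,0,0]},{"fingers":0.5,"offset":[0,0,0.1],"rotation":[0,0,0]},{"fingers":0.5,"offset":[0,0,0],"rotation":[0,0,0]},{"fingers":0.5,"offset":[0,0,0],"rotation":[0,0,0]},{"fingers":0.5,"offset":[0,0,0],"rotation":[0,0,0]}]}' | grep -E "tool_pos|contact|clock"
python3 -m inch '{"plan":[{"fingers":3,"offset":[0,0,0],"rotation":[0,0,0]},{"fingers":3,"offset":[0,0,0],"rotation":[0,0,0]},{"fingers":3,"offset":[0,0,0],"rotation":[0,0,0]},{"fingers":3,"offset":[0,0,0],"rotation":[0,0,0]},{"fingers":3,"offset":[0,0,-2],"rotation":[0,0,0]},{"fingers":3,"offset":[0,0,-2],"rotation":[0,0,0]},{"fingers":3,"offset":[0,-3.1,0],"rotation":[0,0,0]},{"fingers":3,"offset":[0,-3.1,0],"rotation":[0,0,0]},{"fingers":3,"offset":[0,-3.1,0],"rotation":[0,0,0]},{"fingers":3,"offset":[0,-3.1,0],"rotation":[0,0,0]},{"fingers":3,"offset":[0,0,0],"rotation":[0,0,0]},{"fingers":3,"offset":[0,0,0],"rotation":[0,0,0]},{"fingers":3,"offset":[0,0,0],"rotation":[0,0,0]},{"fingers":3,"offset":[0,0,0],"rotation":[0,0,0]}]}' >/dev/null
python3 -c "
from h import *
goto(.5367,.0239,.034,72.4)"
```

```text
clock: 38.72
tool_pos: [0.6546, -0.0116, 0.0355]
contact_force: [-0.4, -0.0, 4.9]
t 39.9 pos [0.5377 0.0256 0.0754] yaw 72.4 z [ 0.001  0.    -1.   ] F [ 0.5 -0.6  0.6] w 30.1 mm grip 0.0 j7 -0.8 j4 1.94
 now-axes offset cm [-0.19 -0.05  4.14] rz rad -0.001
 after-turn offset cm [-0.19 -0.04  4.14]
```

Now brace_2: regrip it and shift +3.3 mm along the line.

```bash
python3 -m inch '{"plan":[{"fingers":3,"offset":[-0.19,-0.04,2],"rotation":[0,0,0]},{"fingers":3,"offset":[0,0,1.5],"rotation":[0,0,0]},{"fingers":3,"offset":[0,0,0.5],"rotation":[0,0,0]},{"fingers":3,"offset":[0,0,0],"rotation":[0,0,0]},{"fingers":3,"offset":[0,0,0],"rotation":[0,0,0]},{"fingers":3,"offset":[0,0,0],"rotation":[0,0,0]},{"fingers":3,"offset":[0,0,0],"rotation":[0,0,0]},{"fingers":0.5,"offset":[0,0,0],"rotation":[0,0,0]},{"fingers":0.5,"offset":[0,0,0],"rotation":[0,0,0]},{"fingers":0.5,"offset":[0,0,0],"rotation":[0,0,0]},{"fingers":0.5,"offset":[0,0,0],"rotation":[0,0,0]},{"fingers":0.5,"offset":[0,0,0],"rotation":[0,0,0]},{"fingers":0.5,"offset":[0,0,0],"rotation":[0,0,0]}]}' | grep -E "tool_pos|contact|width|clock"
python3 -m inch '{"plan":[{"fingers":0.5,"offset":[0,0,-0.5],"rotation":[0,0,0]},{"fingers":0.5,"offset":[0,0,0],"rotation":[0,0,0]},{"fingers":0.5,"offset":[0.33,0,0],"rotation":[0,0,0]},{"fingers":0.5,"offset":[0,0,0],"rotation":[0,0,0]},{"fingers":0.5,"offset":[0,0,0],"rotation":[0,0,0]},{"fingers":0.5,"offset":[0,0,0],"rotation":[0,0,0]},{"fingers":0.5,"offset":[0,0,0],"rotation":[0,0,0]}]}' | grep -E "tool_pos|contact|width|clock"
```

```text
clock: 40.97
tool_pos: [0.5356, 0.0242, 0.0356]
contact_force: [-0.2, -0.2, 4.6]
width: 0.127
clock: 41.55
tool_pos: [0.5362, 0.0274, 0.0402]
contact_force: [-0.2, 0.2, -0.8]
width: 0.127
```

```bash
python3 -m inch '{"plan":[{"fingers":0.5,"offset":[0,0.17,0.1],"rotation":[0,0,0]},{"fingers":0.5,"offset":[0,0,0],"rotation":[0,0,0]},{"fingers":0.5,"offset":[0,0,0.3],"rotation":[0,0,0]},{"fingers":0.5,"offset":[0,0,0.1],"rotation":[0,0,0]},{"fingers":0.5,"offset":[0,0,0],"rotation":[0,0,0]},{"fingers":0.5,"offset":[0,0,0],"rotation":[0,0,0]},{"fingers":0.5,"offset":[0,0,0],"rotation":[0,0,0]}]}' | grep -E "tool_pos|contact|clock"
python3 -m inch '{"plan":[{"fingers":3,"offset":[0,0,0],"rotation":[0,0,0]},{"fingers":3,"offset":[0,0,0],"rotation":[0,0,0]},{"fingers":3,"offset":[0,0,0],"rotation":[0,0,0]},{"fingers":3,"offset":[0,0,0],"rotation":[0,0,0]},{"fingers":3,"offset":[0,0,-2],"rotation":[0,0,0]},{"fingers":3,"offset":[0,0,-2],"rotation":[0,0,0]},{"fingers":3,"offset":[0,-2.7,0],"rotation":[0,0,0]},{"fingers":3,"offset":[0,-2.7,0],"rotation":[0,0,0]},{"fingers":3,"offset":[0,0,0],"rotation":[0,0,0]},{"fingers":3,"offset":[0,0,0],"rotation":[0,0,0]},{"fingers":3,"offset":[0,0,0],"rotation":[0,0,0]},{"fingers":3,"offset":[0,0,0],"rotation":[0,0,0]}]}' >/dev/null
python3 -c "
from h import *
goto(.4843,.042,.034,72.4)"
```

```text
clock: 42.13
tool_pos: [0.5381, 0.0268, 0.0356]
contact_force: [-1.1, -1.1, 5.7]
t 43.1 pos [0.4875 0.043  0.0753] yaw 72.4 z [ 0.001  0.    -1.   ] F [-0.6  0.5 -0.7] w 30.4 mm grip 0.0 j7 -0.86 j4 2.05
 now-axes offset cm [-0.19 -0.27  4.13] rz rad -0.001
 after-turn offset cm [-0.19 -0.27  4.13]
```

```bash
python3 -m inch '{"plan":[{"fingers":3,"offset":[-0.19,-0.27,2],"rotation":[0,0,0]},{"fingers":3,"offset":[0,0,1.5],"rotation":[0,0,0]},{"fingers":3,"offset":[0,0,0.5],"rotation":[0,0,0]},{"fingers":3,"offset":[0,0,0],"rotation":[0,0,0]},{"fingers":3,"offset":[0,0,0],"rotation":[0,0,0]},{"fingers":3,"offset":[0,0,0],"rotation":[0,0,0]},{"fingers":3,"offset":[0,0,0],"rotation":[0,0,0]},{"fingers":0.5,"offset":[0,0,0],"rotation":[0,0,0]},{"fingers":0.5,"offset":[0,0,0],"rotation":[0,0,0]},{"fingers":0.5,"offset":[0,0,0],"rotation":[0,0,0]},{"fingers":0.5,"offset":[0,0,0],"rotation":[0,0,0]},{"fingers":0.5,"offset":[0,0,0],"rotation":[0,0,0]},{"fingers":0.5,"offset":[0,0,0],"rotation":[0,0,0]}]}' | grep -E "tool_pos|contact|width|clock"
python3 -m inch '{"plan":[{"fingers":0.5,"offset":[0,0,-0.5],"rotation":[0,0,0]},{"fingers":0.5,"offset":[0,0,0],"rotation":[0,0,0]},{"fingers":0.5,"offset":[-0.2,0.2,0],"rotation":[0,0,0]},{"fingers":0.5,"offset":[0,0,0],"rotation":[0,0,0]},{"fingers":0.5,"offset":[0,0,0],"rotation":[0,0,0]},{"fingers":0.5,"offset":[0,0,0],"rotation":[0,0,0]},{"fingers":0.5,"offset":[0,0,0],"rotation":[0,0,0]}]}' | grep -E "tool_pos|contact|width|clock"
```

```text
clock: 44.22
tool_pos: [0.4836, 0.0422, 0.0355]
contact_force: [-1.1, -0.5, 4.4]
width: 0.129
clock: 44.8
tool_pos: [0.4846, 0.0397, 0.0402]
contact_force: [0.5, 0.0, 0.0]
width: 0.125
```

```bash
python3 -m inch '{"plan":[{"fingers":0.5,"offset":[0,0.1,0.1],"rotation":[0,0,0]},{"fingers":0.5,"offset":[0,0,0],"rotation":[0,0,0]},{"fingers":0.5,"offset":[0,0,0.3],"rotation":[0,0,0]},{"fingers":0.5,"offset":[0,0,0.1],"rotation":[0,0,0]},{"fingers":0.5,"offset":[0,0,0],"rotation":[0,0,0]},{"fingers":0.5,"offset":[0,0,0],"rotation":[0,0,0]},{"fingers":0.5,"offset":[0,0,0],"rotation":[0,0,0]}]}' | grep -E "tool_pos|contact|clock"
python3 -m inch '{"plan":[{"fingers":3,"offset":[0,0,0],"rotation":[0,0,0]},{"fingers":3,"offset":[0,0,0],"rotation":[0,0,0]},{"fingers":3,"offset":[0,0,0],"rotation":[0,0,0]},{"fingers":3,"offset":[0,0,0],"rotation":[0,0,0]},{"fingers":3,"offset":[0,0,-2],"rotation":[0,0,0]},{"fingers":3,"offset":[0,0,-3],"rotation":[0,0,0]},{"fingers":3,"offset":[0,0,-4],"rotation":[0,0,0]},{"fingers":3,"offset":[-3.6,0,0],"rotation":[0,0,0]},{"fingers":3,"offset":[-3.6,0,0],"rotation":[0,0,0]},{"fingers":3,"offset":[-3.6,0,0],"rotation":[0,0,0]},{"fingers":3,"offset":[-3.6,0,0],"rotation":[0,0,0]},{"fingers":3,"offset":[-3.6,0,0],"rotation":[0,0,0]},{"fingers":3,"offset":[-3.6,0,0],"rotation":[0,0,0]},{"fingers":3,"offset":[-3.6,0,0],"rotation":[0,0,0]},{"fingers":3,"offset":[-3.6,0,0],"rotation":[0,0,0]},{"fingers":3,"offset":[0,0,0],"rotation":[0,0,0]},{"fingers":3,"offset":[0,0,0],"rotation":[0,0,0]},{"fingers":3,"offset":[0,0,0],"rotation":[0,0,0]}]}' | grep -E "tool_pos|clock"
python3 chk.py b
```

```text
clock: 45.38
tool_pos: [0.4858, 0.0394, 0.0355]
contact_force: [-1.0, -0.3, 6.3]
clock: 46.88
tool_pos: [0.3986, -0.2347, 0.1252]
top l4 [ 0.651  -0.0131] along mm -1.0 perp(+away from neck) -0.6 ang 72.2 L 0.242 px [296.  156.9]
top l3 [0.5918 0.0075] along mm -0.8 perp(+away from neck) -1.4 ang 72.2 L 0.209 px [290.1 173.6]
top l2 [0.5341 0.0229] along mm -3.3 perp(+away from neck) -0.7 ang 72.4 L 0.159 px [285.8 190.1]
top l1 [0.484  0.0426] along mm -0.3 perp(+away from neck) -0.7 ang 72.5 L 0.096 px [280.4 204.6]
side l4 [ 0.6556 -0.0073] along mm 5.9 perp(+away from neck) 2.1 ang 72.7 L 0.245 px [251.8 160.3]
side l3 [0.5961 0.0124] along mm 5.2 perp(+away from neck) 1.2 ang 72.8 L 0.21 px [260.3 168.8]
side l2 [0.5391 0.0319] along mm 6.9 perp(+away from neck) 1.4 ang 73.0 L 0.157 px [269.5 177. ]
side l1 [0.4865 0.0481] along mm 5.6 perp(+away from neck) -0.0 ang 73.1 L 0.098 px [278.2 185.1]
```

View pics/c_b.png

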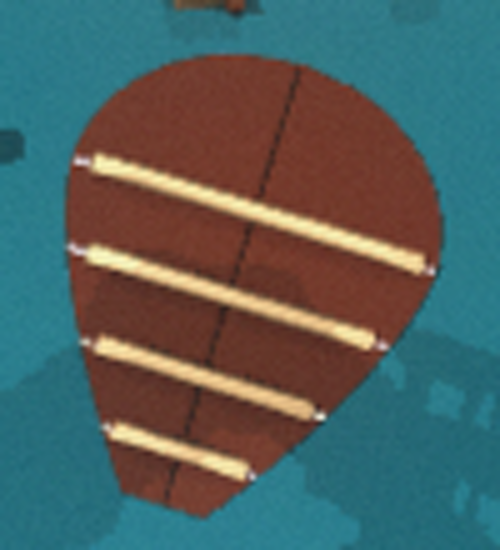

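View pics/side_b.png

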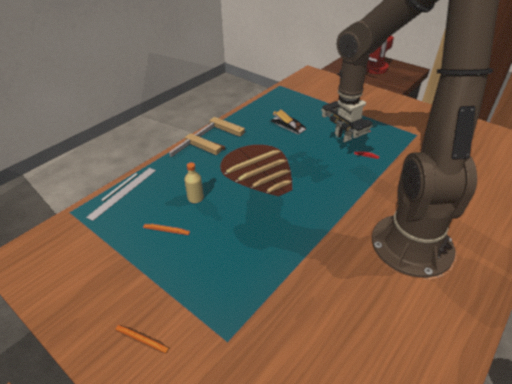

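Each brace now sits centred on its line with a stub of line showing at both ends, within about 1–2 mm. The bottle, plane and look-alikes look undisturbed, and the arm is clear. Handing in.

```bash
python3 -c "
from bench import robot
print(robot.hand_in())"
```

```text
the job is handed in; nothing more can be done
None
```

All four braces lie flat on their pencil lines, shortest at the neck to longest at the wide end, each centred on the joint to within about 1–2 mm; the bottle and plane look unmoved, and the job was handed in at about 47 s of the 104 s allowed.

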